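# Box up recovered battery packs in the storage frame and tag the batch

## Task

Lift the cover plate off the storage frame's two studs and lay it on the bench, stack all the loose black battery packs squarely in one column, flat on the frame's rubber seat and lying along it, then lower the cover level over both studs until it rests on the top pack. Hang the batch tag by its slot on the frame's hook with its marked face (white card with bars) pointing outward, away from the hook's post, and leave everything at rest and the other things on the bench undisturbed.

Things in the scene. Friction and masses are not known exactly. Their poses are not given: they have to be found in the camera images.
- frame: fixed storage frame: grey base plate 84 mm deep (x), 10 mm thick, 275 mm long (y from -167 to +108 mm), with a rubber seat, two upright studs and, at the -y end, a post with a hook. Origin: underside, below the seat's centre; x from the front (hook tip side) to the back, y along the row of studs, z up. It can stand turned a little
- seat (a point): centre of the top of the frame's rubber seat (60 x 150 mm), 12 mm above the bench, midway between the studs; axes as the frame's. The packs are stacked here with their length along y: pack number k has its underside 12 + 19 (k - 1) mm above the bench
- stud_left (a point): centre of the tip of the stud at frame y = +85 mm: steel stud of 10 mm diameter, tip 112 mm above the bench, the top 5 mm tapering to 5 mm
- stud_right (a point): the same for the stud at frame y = -85 mm
- hook_root (a point): root of the hook at its post, frame (28, -147, 130) mm; axes as the frame's. From here a round level bar 7 mm thick runs 56 mm toward frame -x, upper side 133.5 mm above the bench, then bends up to the tip. The post stands behind: front face at frame x = +30 mm, 26 mm wide, top 142 mm above the bench
- hook_tip (a point): centre of the hook's rounded end (7 mm in diameter), at frame (-36, -147, 139) mm; the highest point of the hook's end is 142.5 mm above the bench. Outward means toward the tip, frame -x
- cover: loose aluminium plate 60 (x) x 200 (y) x 8 mm, 0.35 kg, through holes of 13 mm diameter at y = +-85 mm, black handle over its middle: level bar 14 mm wide (x), 100 mm long (y), 32 to 44 mm above the plate's underside, on legs at y = +-45 mm. Origin: centre of the underside, z up. Starts down on the seat, studs through its holes; either way round is right
- cover_hole_a (a point): centre of the cover's hole at its y = +85 mm, on the underside
- cover_hole_b (a point): centre of the cover's hole at its y = -85 mm, on the underside
- tag: loose dark steel tag, 0.15 kg, stands upright, turned any way: foot 40 (x) x 60 (y) x 6 mm, plate 8 mm thick (x), 60 mm wide (y), above its slot a grip tab 8 mm thick, 40 mm wide (y), from 90 to 117 mm (top). Origin: centre of the foot's underside, z up; the marked face (white card with dark bars) looks to the tag's -x, the +x side is bare. Hung rightly its x is parallel to the frame's x
- tag_slot (a point): middle of the upper edge of the tag's slot, 82 mm above the foot's underside, mid-thickness; axes as the tag's. The slot is 28 mm wide (y), 24 mm high (58 to 82 mm above the foot's underside) and goes through along x; its upper edge rests on the hook's bar, the foot's underside then being about 52 mm above the bench
- pack_1: loose black battery pack, a closed box 46 (x) x 130 (y) x 19 mm, about 0.21 kg, lying flat; origin: centre of its underside, y along its length, z up. The packs start near (0.47, 0.06), (0.43, 0.21), (0.35, 0.32) and (0.51, 0.30) m (x, y), in any order. Three or four of the four packs are there
- pack_2: loose black battery pack, a closed box 46 (x) x 130 (y) x 19 mm, about 0.21 kg, lying flat; origin: centre of its underside, y along its length, z up. The packs start near (0.47, 0.06), (0.43, 0.21), (0.35, 0.32) and (0.51, 0.30) m (x, y), in any order. Three or four of the four packs are there
- pack_3: loose black battery pack, a closed box 46 (x) x 130 (y) x 19 mm, about 0.21 kg, lying flat; origin: centre of its underside, y along its length, z up. The packs start near (0.47, 0.06), (0.43, 0.21), (0.35, 0.32) and (0.51, 0.30) m (x, y), in any order. Three or four of the four packs are there
- pack_4: loose black battery pack, a closed box 46 (x) x 130 (y) x 19 mm, about 0.21 kg, lying flat; origin: centre of its underside, y along its length, z up. The packs start near (0.47, 0.06), (0.43, 0.21), (0.35, 0.32) and (0.51, 0.30) m (x, y), in any order. Three or four of the four packs are there
- dish: bystander: round metal screw dish, 77 mm across, 15 mm high, origin under its centre; leave alone. Between it and the tag the bench is free: there is room for the cover with its middle about x = 0.525, y = 0.488 m and its length along world y
Things that resemble listed ones, but are neither listed nor needed, are in the scene too. What is shaped like the pack_2 but red is not meant.

How it is judged:
By the outcome, as a careful person would: the job done as asked, in the order asked, and still so for the second after the job is handed in, with the robot touching nothing.
Of pack_1, pack_2, pack_3, pack_4 only 3 to 4 are there at a start; the rules pass over those that are not, and their reading is None.
At some moment in a run one of cover may be knocked a few centimetres aside while the robot is not near it.
Once in a run the grip may slacken for a moment while it holds something.
It also fails if it takes over 210 s, if anything falls off the work surface, if the arm or the gripper's body presses on something with over 40 N, if the wrist force passes 120 N, or if a joint passes its speed limit or range.

## Robot

A 6-joint arm with a two-finger parallel gripper is mounted at the origin on a cart in front of the work surface, level with it; the furniture and walls round the work are solid. World frame = base frame: x ahead of the robot, y to its left, z up, the work surface at z = 0. Lengths are in m, angles in rad, forces in N, time in s.
With the tool pointing down it reaches from about 0.25 to 0.775 m from the base axis. Payload 4 kg.
Tool frame: the origin (TCP) lies where the fingers leave the gripper's body, on its centre line; the fingertips stand 97 mm ahead of it and the grasp point (between the pads) lies 78 mm ahead of it; z points along the fingers, y is the line along which they close (so a half turn about z gives the same grasp; the last joint's range is limited). The gripper opens to 94 mm and grips with 3 to 60 N. Pads are 16 mm wide; open, the fingers measure 119 mm over their backs; the gripper's body (75 mm by 177 mm) begins 78 mm behind the grasp point.
Start: joints at [-1.209, 0.087, 1.371, -0, 1.684, -0.103], TCP at [0.247, -0.492, 0.303] pointing down, gripper open.
Joint ranges: [-3.1, 3.1], [-0.76, 2.03], [0.27, 2.55], [-1.08, 4.22], [0.17, 2.65], [-2.57, 2.57]. Speed limits (rad/s): [2.79, 2.79, 3.14, 3.14, 3.14, 3.14].

## Interface

Orientations are given as [roll, pitch, yaw] about the fixed x, y, z axes, in that order (R = Rz(yaw) Ry(pitch) Rx(roll)).
In Python, from bench import robot, eyes gives the robot as it stands. The module is installed in compiled form; this text tells all that it offers.
- The arm moves only by the tool carry_out, never from a script. Its argument "deltas" is a list of rows, each an object of numbers: "dx", "dy", "dz": the shift along the tool's x, y, z each as a share of 0.02 m, from -1 to 1; "wx", "wy", "wz": the turn, a rotation vector about the tool's x, y, z each as a share of 0.12 rad, from -1 to 1; "gripper": the closure in counts, from 0 (fully open) to 255 (shut). In form: [{"dx": .., "dy": .., "dz": .., "wx": .., "wy": .., "wz": .., "gripper": ..}, ...]. A call has 1 to 20 rows; each row shifts and turns the commanded pose from where the row before left it, along the tool's axes as they then stand; what a row does not reach is not made up. A row lasts 1/12 s, in which the tool goes at most 41.7 mm and 7.16 degrees, less where a joint would pass 70% of its speed; a pose out of reach is approached as far as the arm can. A call with a number of a shift or a turn outside -1 to 1 is refused whole. A call with a gripper value outside its range is refused whole. The fingers move at their own pace and stop on an object; the grip force is fixed at half the most. Time passes only in rows, so rows that do not move let the fingers close. It gives the time, the measured TCP pose, the force, the opening and the grip force at its end, in the units of the state.
- robot.get_obs(): the state, without advancing time (a new reading comes with each control period).
- eyes.snapshot(name): name is "side" or "top"; returns the picture (480x640x3 uint8, red, green, blue); there is no depth.
- eyes.get_calibration(name): a dict with "fovy" (degrees; the focal length in pixels is half the picture's height over the tangent of half this angle, whatever the lens; pixels are square), "cx", "cy" (the principal point, pixels), "R" (3x3) and "t" (3): a world point X has camera coordinates R X + t. Camera axes: x right, y down, z forward; pixel columns grow to the right and rows downward; lengths in m; the calibration is good to about 2 mm. A picture is of the moment at which its call begins. get_calibration takes no time and is no camera call.
- robot.close_job(): hands the job in; it is judged then, once.
The state is a dict: "time": time; "joint_positions": joint angles; "qvel": joint speeds; "joint_torque": joint torques, N m; "tool_pos": TCP position; "ee_rot": TCP orientation; "wrist_force": force on the tool from outside, world axes, zero at the start; "wrist_torque": the same for the moment, N m; "width": finger opening in m; "finger_force": force on a finger pad.
Only numpy, scipy, OpenCV 4.12 (cv2) and the standard library are available. Lean on these libraries where they do the work, as an engineer would, in place of code of your own. Each camera call takes 0.05 s, during which the arm holds its last target. There are 200 camera calls.

## Working session

There is one attempt and no reset: what is moved stays moved. The work goes in short steps, Python scripts to look and compute and a tool call to move; the robot and the scene stay as the last step left them, time stands still between calls to the robot, and variables do not carry over. Pictures are saved under pics/ and viewed, at most 14 in all, crops included, and the job is handed in when it is done.

Besides the shell and the picture viewer there is one more tool, called after "Request:" as name(argument=value, ...), one argument or row to a line, values as JSON. carry_out: Moves the arm, as the interface text tells. Shift numbers are shares of 0.02 m and turn numbers shares of 0.12 rad, none past 1 either way. Its arguments: {"type":"object","properties":{"deltas":{"type":"array","items":{"type":"object","properties":{"dx":{"type":"number"},"dy":{"type":"number"},"dz":{"type":"number"},"wx":{"type":"number"},"wy":{"type":"number"},"wz":{"type":"number"},"gripper":{"type":"number"}}}}},"required":["deltas"]}

```bash
mkdir -p pics; python3 - <<'E'
from bench import robot, eyes
import cv2
for n in("top","side"):
    cv2.imwrite(f"pics/{n}0.png",eyes.snapshot(n)[:,:,::-1]); print(n,eyes.get_calibration(n))
print(robot.get_obs())
E
```

```text
top {'fovy': 49.81154357792115, 'cx': 322.9901102033203, 'cy': 241.28987097404925, 'R': array([[-0.01192709, -0.99977946,  0.01728507],
       [-0.98841345,  0.00917209, -0.15150816],
       [ 0.1513162 , -0.01889185, -0.98830486]]), 't': array([0.26665036, 0.51651354, 0.99041565])}
side {'fovy': 42.31567835081343, 'cx': 321.9868398451011, 'cy': 235.10638522242428, 'R': array([[-0.85405746, -0.52017675, -0.00141571],
       [-0.29414562,  0.48518707, -0.82345119],
       [ 0.42902704, -0.70285821, -0.56738535]]), 't': array([0.54433587, 0.1124007 , 1.19720724])}
{'time': 0.1, 'joint_positions': array([-1.20908124e+00,  8.79480968e-02,  1.37208776e+00, -8.25146015e-06,
        1.68360899e+00, -1.03104861e-01]), 'qvel': array([ 0.00068872, -0.00331854, -0.00307498,  0.00082808,  0.00050613,
       -0.00084144]), 'joint_torque': array([ 1.31768888e-03, -3.41251802e+01, -3.03301907e+01,  7.17490423e-02,
        3.03985435e-02, -9.91243610e-05]), 'tool_pos': array([ 0.24643151, -0.49137526,  0.3015922 ]), 'ee_rot': array([-3.13955052e+00, -2.03058643e-04,  4.64818816e-01]), 'wrist_force': array([ 0.16852181,  0.006115  , -0.1424089 ]), 'wrist_torque': array([-0.0002981 ,  0.00350561,  0.02892935]), 'finger_force': 0.0, 'width': 0.09413479382553008}
```

View pics/top0.png

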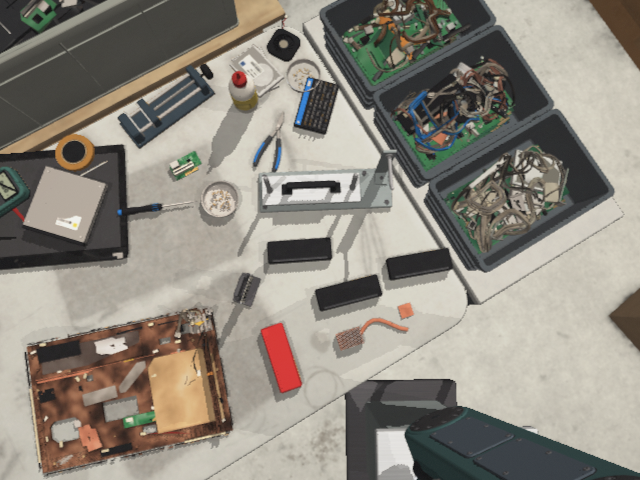

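View pics/side0.png

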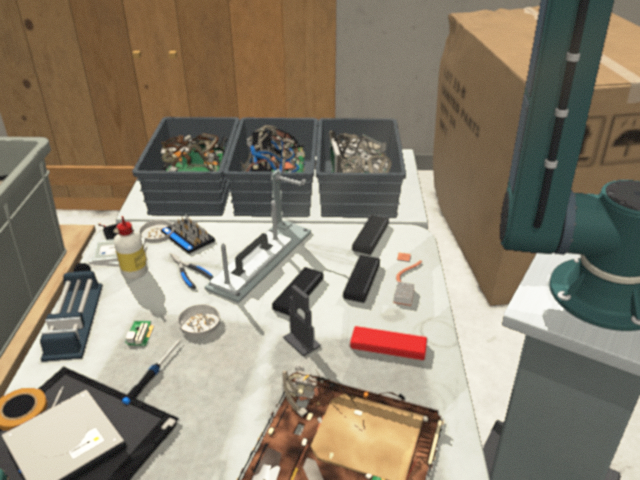

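```bash
cat > h.py <<'E'
import numpy as np, cv2
from bench import robot, eyes
def cam(n):
    c=eyes.get_calibration(n); f=240/np.tan(np.radians(c["fovy"]/2)); return c,f
def px(n,X):
    c,f=cam(n); p=np.array(c["R"])@np.array(X)+c["t"]; return np.round([c["cx"]+f*p[0]/p[2],c["cy"]+f*p[1]/p[2]],1)
def ray(n,u,v,z):
    c,f=cam(n); R=np.array(c["R"]); d=R.T@np.array([(u-c["cx"])/f,(v-c["cy"])/f,1]); o=-R.T@c["t"]
    return o+d*(z-o[2])/d[2]
def crop(n,name,x,y,w,h,s):
    im=eyes.snapshot(n)[y:y+h,x:x+w,::-1]
    im=cv2.resize(im,None,fx=s,fy=s,interpolation=cv2.INTER_CUBIC)
    for i in range(0,w,20): cv2.putText(im,str(x+i),(i*s,8),0,.3,(0,0,255),1); cv2.line(im,(i*s,9),(i*s,14),(0,0,255),1)
    for i in range(0,h,20): cv2.putText(im,str(y+i),(0,i*s+4),0,.3,(0,0,255),1)
    cv2.imwrite(f"pics/{name}.png",im)
E
python3 - <<'E'
from h import *
for u,v in [(299,250),(348,292),(420,264),(281,357),(246,290)]: print(u,v,ray("top",u,v,.019).round(3))
for u,v in [(218,200)]: print(ray("top",u,v,.015).round(3))
crop("top","top1",225,140,200,150,4)
crop("top","top2",225,230,240,170,3)
crop("side","side1",190,150,220,210,3)
E
```

```text
299 250 [0.505 0.309 0.019]
348 292 [0.419 0.212 0.019]
420 264 [0.474 0.066 0.019]
281 357 [0.294 0.346 0.019]
246 290 [0.425 0.415 0.019]
[0.61  0.475 0.015]
```

View pics/top1.png

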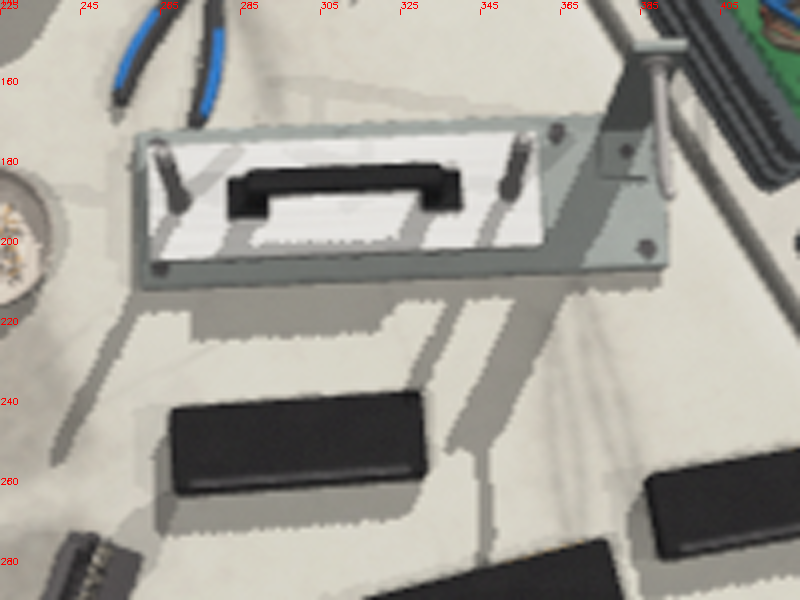

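View pics/top2.png

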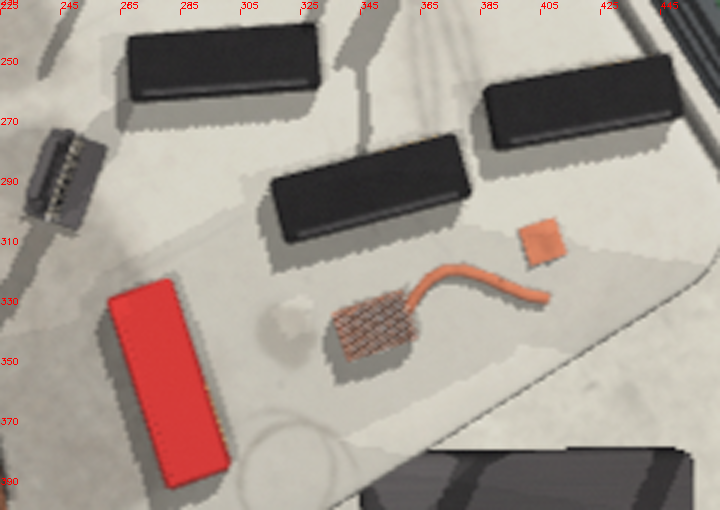

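View pics/side1.png

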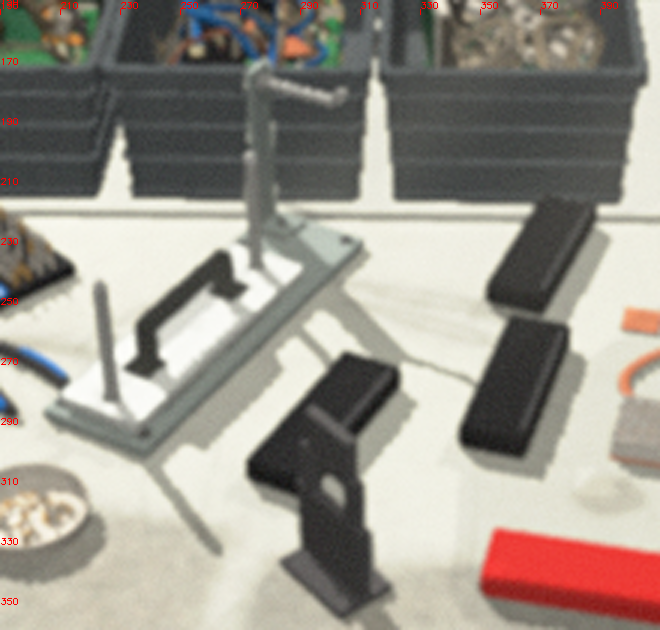

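```bash
cat > fit.py <<'E'
from h import *
from scipy.optimize import least_squares, minimize
def T(p,P):
    c,s=np.cos(p[2]),np.sin(p[2]); return np.array([p[0]+c*P[0]-s*P[1],p[1]+s*P[0]+c*P[1],P[2]])
def fit(obs,p0):
    r=least_squares(lambda p:np.concatenate([px(n,T(p,P))-uv for n,P,uv in obs]),p0,x_scale=[.1,.1,1],diff_step=1e-3)
    return r.x,r.fun.reshape(-1,2).round(1)
def pack(im,x,y,w,h,p0,z0=0,n="top",thr=60):
    m=np.zeros(im.shape[:2],np.uint8); m[y:y+h,x:x+w]=(im[y:y+h,x:x+w].max(2)<thr)*255
    k,l,st,_=cv2.connectedComponentsWithStats(m); i=1+st[1:,4].argmax(); m=(l==i).astype(np.float32)
    def f(p):
        C=np.array([px(n,T(p,(a,b,z))) for a in(-.023,.023) for b in(-.065,.065) for z in(z0,z0+.019)],np.float32)
        q=np.zeros_like(m,np.uint8); cv2.fillConvexPoly(q,np.round(cv2.convexHull(C)*16).astype(int),1,shift=4)
        return np.abs(q-m).sum()
    r=minimize(f,p0,method="Nelder-Mead",options=dict(initial_simplex=[p0,p0+[.01,0,0],p0+[0,.01,0],p0+[0,0,.1]],xatol=1e-4,fatol=.5))
    return r.x,r.fun,st[i,4]
E
sed -i 's/return np.round(\(\[c\["cx"\].*\]\),1)/return np.array(\1)/' h.py
python3 - <<'E'
from fit import *
A=np.array
F=[("top",(0,.085,.112),(265,176.5)),("top",(0,-.085,.112),(355.7,174.5)),("top",(-.036,-.147,.139),(392,187.5)),
("side",(0,.085,.112),(223.3,244.5)),("side",(0,-.085,.112),(273.3,201.7)),("side",(-.036,-.147,.139),(304.5,182)),("side",(-.042,.108,0),(240,302)),
("top",(.042,.108,.01),(259.2,173.2)),("top",(-.042,-.167,.01),(391.5,206.5)),("top",(-.042,.108,0),(260,212.5))]
print(*fit(F,A([.62,.27,0.])))
p,r=fit([("side",(.02,-.03,.003),(284.3,338.3)),("side",(.02,.03,.0),(305,355)),("side",(-.02,.03,.003),(320,344.3)),("side",(.004,-.02,.117),(292.5,285)),("side",(.004,.02,.117),(307,296.5))],A([.42,.41,1.2]))
print(p,r)
for P in [(.02,-.03,.0),(.02,.03,0),(-.02,.03,.0),(-.02,-.03,0),(0,-.02,.117),(0,.02,.117)]: print(P,(px("top",T(p,P))-[225,230])*3)
im=eyes.snapshot("top")
for b,p0 in [((260,230,80,45),[.505,.309,0.]),((305,268,85,50),[.42,.21,.2]),((375,240,90,45),[.474,.066,.1])]: print(*pack(im,*b,A(p0)))
E
```

```text
[0.63066858 0.28379857 0.03410434] [[ 0.5  2. ]
 [ 0.4  0.4]
 [ 0.3  1. ]
 [-1.  -1.6]
 [-0.5 -0.7]
 [-1.2 -1.5]
 [-1.6  1.6]
 [-0.8 -0.5]
 [ 1.3  0.2]
 [ 0.   0.7]]
[0.42635912 0.41219262 1.26652091] [[-1.4 -1.8]
 [-0.2  1.2]
 [ 2.3 -0.3]
 [-0.8  0.2]
 [ 0.1  0.4]]
(0.02, -0.03, 0.0) [ 56.63206799 129.3039628 ]
(0.02, 0.03, 0) [ 28.88345687 214.47947457]
(-0.02, 0.03, 0.0) [ 85.59378353 231.77429869]
(-0.02, -0.03, 0) [112.88557129 146.36215104]
(0, -0.02, 0.117) [ 57.09403015 137.13777504]
(0, 0.02, 0.117) [ 36.3131773  200.98525905]
[ 0.50501439  0.30929656 -0.00618436] 335.0 1253
[0.41983577 0.21021547 0.2540841 ] 337.0 1249
[0.47625812 0.06878448 0.18407559] 327.0 1265
```

```bash
python3 - <<'E'
import re
s=open('fit.py').read()
s=s.replace("np.round(cv2.convexHull(C)*16).astype(int),1,shift=4)","np.round(cv2.convexHull(C)*16).astype(np.int32),1,lineType=8,shift=4)")
s=s.replace("    def f(p):\n","    M=cv2.moments(m,True)\n    S=lambda M:np.array([M['m10']/M['m00'],M['m01']/M['m00'],40*.5*np.arctan2(2*M['mu11'],M['mu20']-M['mu02'])])\n    def f(p):\n")
a=s.index("        q=np.zeros"); s=s[:a]+"        return S(cv2.moments(cv2.convexHull(C)))-S(M)\n    r=least_squares(f,p0,diff_step=1e-3)\n    A=f(r.x); return r.x,A.round(2),st[i,4]\n"
open('fit.py','w').write(s)
from fit import *
im=eyes.snapshot("top"); A=np.array
for b,p0 in [((260,230,80,45),[.505,.309,0.02]),((305,268,85,50),[.42,.21,.2]),((375,240,90,45),[.474,.066,.1])]: print(*pack(im,*b,A(p0),thr=75))
E
```

```text
[0.50538342 0.30968149 0.06957601] [0. 0. 0.] 1354
[0.4186745  0.2121025  0.23860822] [-0. -0.  0.] 1401
[0.4756716  0.06687987 0.16642153] [ 0.  0. -0.] 1361
```

Request:
carry_out(
  deltas=[
    {"wz": -0.95, "dz": -0.5},
    {"wz": -0.95, "dz": -0.5},
    {"wz": -0.95, "dz": -0.5},
    {"wz": -0.95, "dz": -0.5},
    {"wz": -0.95, "dz": -0.5},
    {"wz": -0.95, "dz": -0.5},
    {"wz": -0.95, "dz": -0.5},
    {"wz": -0.95, "dz": -0.5},
    {"wz": -0.95, "dz": -0.5},
    {"wz": -0.95, "dz": -0.5},
    {"dx": 1, "dy": 0.5},
    {"dx": 1, "dy": 0.5},
    {"dx": 1, "dy": 0.5},
    {"dx": 1, "dy": 0.5},
    {"dx": 1, "dy": 0.5},
    {"dx": 1, "dy": 0.5},
    {"dx": 1, "dy": 0.5},
    {"dx": 1, "dy": 0.5},
    {"dx": 1, "dy": 0.5},
    {"dx": 1, "dy": 0.5},
  ],
)

```text
invalid input
```

Request:
carry_out(
  deltas=[
    {"dx": 1, "dy": 0.5},
    {"dx": 1, "dy": 0.5},
    {"dx": 1, "dy": 0.5},
    {"dx": 1, "dy": 0.5},
    {"dx": 1, "dy": 0.5},
    {"dx": 1, "dy": 0.5},
    {"dx": 1, "dy": 0.5},
    {"dx": 1, "dy": 0.5},
    {"dx": 1, "dy": 0.5},
    {"dx": 1, "dy": 0.5},
    {"dx": 1, "dy": 0.5},
    {"dx": 1, "dy": 0.5},
    {"dx": 1, "dy": 0.5},
    {"dx": 1, "dy": 0.5},
    {"dx": 1, "dy": 0.5},
    {"dx": 1, "dy": 0.5},
    {"dx": 1, "dy": 0.5},
    {"dx": 1, "dy": 0.5},
    {"dx": 1, "dy": 0.5},
    {"dx": 1, "dy": 0.5},
  ],
)

```text
invalid input
```

Request:
carry_out(
  deltas=[
    {"dx": 0, "dy": 0, "dz": -0.5, "wx": 0, "wy": 0, "wz": -0.95, "gripper": 0},
    {"dx": 0, "dy": 0, "dz": -0.5, "wx": 0, "wy": 0, "wz": -0.95, "gripper": 0},
    {"dx": 0, "dy": 0, "dz": -0.5, "wx": 0, "wy": 0, "wz": -0.95, "gripper": 0},
    {"dx": 0, "dy": 0, "dz": -0.5, "wx": 0, "wy": 0, "wz": -0.95, "gripper": 0},
    {"dx": 0, "dy": 0, "dz": -0.5, "wx": 0, "wy": 0, "wz": -0.95, "gripper": 0},
    {"dx": 0, "dy": 0, "dz": -0.5, "wx": 0, "wy": 0, "wz": -0.95, "gripper": 0},
    {"dx": 0, "dy": 0, "dz": -0.5, "wx": 0, "wy": 0, "wz": -0.95, "gripper": 0},
    {"dx": 0, "dy": 0, "dz": -0.5, "wx": 0, "wy": 0, "wz": -0.95, "gripper": 0},
    {"dx": 0, "dy": 0, "dz": -0.5, "wx": 0, "wy": 0, "wz": -0.95, "gripper": 0},
    {"dx": 0, "dy": 0, "dz": -0.5, "wx": 0, "wy": 0, "wz": -0.95, "gripper": 0},
  ],
)

```text
time: 1.18
tool_pos: [0.2465, -0.4916, 0.4032]
ee_rot: [3.142, 0.0, 1.61]
wrist_force: [-0.2, -0.0, 0.1]
width: 0.0941
finger_force: 0.0
```

Request:
carry_out(
  deltas=[
    {"dx": 1, "dy": 0.3, "dz": 0, "wx": 0, "wy": 0, "wz": 0, "gripper": 0},
    {"dx": 1, "dy": 0.3, "dz": 0, "wx": 0, "wy": 0, "wz": 0, "gripper": 0},
    {"dx": 1, "dy": 0.3, "dz": 0, "wx": 0, "wy": 0, "wz": 0, "gripper": 0},
    {"dx": 1, "dy": 0.3, "dz": 0, "wx": 0, "wy": 0, "wz": 0, "gripper": 0},
    {"dx": 1, "dy": 0.3, "dz": 0, "wx": 0, "wy": 0, "wz": 0, "gripper": 0},
    {"dx": 1, "dy": 0.3, "dz": 0, "wx": 0, "wy": 0, "wz": 0, "gripper": 0},
    {"dx": 1, "dy": 0.3, "dz": 0, "wx": 0, "wy": 0, "wz": 0, "gripper": 0},
    {"dx": 1, "dy": 0.3, "dz": 0, "wx": 0, "wy": 0, "wz": 0, "gripper": 0},
    {"dx": 1, "dy": 0.3, "dz": 0, "wx": 0, "wy": 0, "wz": 0, "gripper": 0},
    {"dx": 1, "dy": 0.3, "dz": 0, "wx": 0, "wy": 0, "wz": 0, "gripper": 0},
    {"dx": 1, "dy": 0.3, "dz": 0, "wx": 0, "wy": 0, "wz": 0, "gripper": 0},
    {"dx": 1, "dy": 0.3, "dz": 0, "wx": 0, "wy": 0, "wz": 0, "gripper": 0},
    {"dx": 1, "dy": 0.3, "dz": 0, "wx": 0, "wy": 0, "wz": 0, "gripper": 0},
    {"dx": 1, "dy": 0.3, "dz": 0, "wx": 0, "wy": 0, "wz": 0, "gripper": 0},
    {"dx": 1, "dy": 0.3, "dz": 0, "wx": 0, "wy": 0, "wz": 0, "gripper": 0},
    {"dx": 1, "dy": 0.3, "dz": 0, "wx": 0, "wy": 0, "wz": 0, "gripper": 0},
    {"dx": 1, "dy": 0.3, "dz": 0, "wx": 0, "wy": 0, "wz": 0, "gripper": 0},
    {"dx": 1, "dy": 0.3, "dz": 0, "wx": 0, "wy": 0, "wz": 0, "gripper": 0},
    {"dx": 1, "dy": 0.3, "dz": 0, "wx": 0, "wy": 0, "wz": 0, "gripper": 0},
    {"dx": 1, "dy": 0.3, "dz": 0, "wx": 0, "wy": 0, "wz": 0, "gripper": 0},
  ],
)

```text
time: 2.85
tool_pos: [0.3528, -0.0868, 0.4028]
ee_rot: [3.141, 0.0, 1.605]
wrist_force: [0.1, 0.1, -1.0]
width: 0.0941
finger_force: 0.0
```

Request:
carry_out(
  deltas=[
    {"dx": 0.93, "dy": 0.65, "dz": 0.3, "wx": 0, "wy": 0, "wz": 0, "gripper": 60},
    {"dx": 0.93, "dy": 0.65, "dz": 0.3, "wx": 0, "wy": 0, "wz": 0, "gripper": 60},
    {"dx": 0.93, "dy": 0.65, "dz": 0.3, "wx": 0, "wy": 0, "wz": 0, "gripper": 60},
    {"dx": 0.93, "dy": 0.65, "dz": 0.3, "wx": 0, "wy": 0, "wz": 0, "gripper": 60},
    {"dx": 0.93, "dy": 0.65, "dz": 0.3, "wx": 0, "wy": 0, "wz": 0, "gripper": 60},
    {"dx": 0.93, "dy": 0.65, "dz": 0.3, "wx": 0, "wy": 0, "wz": 0, "gripper": 60},
    {"dx": 0.93, "dy": 0.65, "dz": 0.3, "wx": 0, "wy": 0, "wz": 0, "gripper": 60},
    {"dx": 0.93, "dy": 0.65, "dz": 0.3, "wx": 0, "wy": 0, "wz": 0, "gripper": 60},
    {"dx": 0.93, "dy": 0.65, "dz": 0.3, "wx": 0, "wy": 0, "wz": 0, "gripper": 60},
    {"dx": 0.93, "dy": 0.65, "dz": 0.3, "wx": 0, "wy": 0, "wz": 0, "gripper": 60},
    {"dx": 0.93, "dy": 0.65, "dz": 0.3, "wx": 0, "wy": 0, "wz": 0, "gripper": 60},
    {"dx": 0.93, "dy": 0.65, "dz": 0.3, "wx": 0, "wy": 0, "wz": 0, "gripper": 60},
    {"dx": 0.93, "dy": 0.65, "dz": 0.3, "wx": 0, "wy": 0, "wz": 0, "gripper": 60},
    {"dx": 0.93, "dy": 0.65, "dz": 0.3, "wx": 0, "wy": 0, "wz": 0, "gripper": 60},
    {"dx": 0.93, "dy": 0.65, "dz": 0.3, "wx": 0, "wy": 0, "wz": 0, "gripper": 60},
    {"dx": 0.93, "dy": 0.65, "dz": 0.3, "wx": 0, "wy": 0, "wz": 0, "gripper": 60},
    {"dx": 0.93, "dy": 0.65, "dz": 0.3, "wx": 0, "wy": 0, "wz": 0, "gripper": 60},
    {"dx": 0.93, "dy": 0.65, "dz": 0.3, "wx": 0, "wy": 0, "wz": 0, "gripper": 60},
    {"dx": 0.93, "dy": 0.65, "dz": 0.3, "wx": 0, "wy": 0, "wz": 0, "gripper": 60},
    {"dx": 0.93, "dy": 0.65, "dz": 0.3, "wx": 0, "wy": 0, "wz": 0, "gripper": 60},
  ],
)

```text
time: 4.52
tool_pos: [0.6006, 0.2938, 0.2821]
ee_rot: [-3.141, 0.0, 1.605]
wrist_force: [0.3, 0.1, 0.5]
width: 0.0717
finger_force: 0.0
```

Request:
carry_out(
  deltas=[
    {"dx": -0.28, "dy": 0.74, "dz": 0, "wx": 0, "wy": 0, "wz": 0, "gripper": 100},
    {"dx": -0.28, "dy": 0.74, "dz": 0, "wx": 0, "wy": 0, "wz": 0, "gripper": 100},
    {"dx": 0, "dy": 0, "dz": 0.95, "wx": 0, "wy": 0, "wz": 0, "gripper": 120},
    {"dx": 0, "dy": 0, "dz": 0.95, "wx": 0, "wy": 0, "wz": 0, "gripper": 120},
    {"dx": 0, "dy": 0, "dz": 0.95, "wx": 0, "wy": 0, "wz": 0, "gripper": 120},
    {"dx": 0, "dy": 0, "dz": 0.95, "wx": 0, "wy": 0, "wz": 0, "gripper": 120},
    {"dx": 0, "dy": 0, "dz": 0.95, "wx": 0, "wy": 0, "wz": 0, "gripper": 120},
    {"dx": 0, "dy": 0, "dz": 0.95, "wx": 0, "wy": 0, "wz": 0, "gripper": 120},
    {"dx": 0, "dy": 0, "dz": 0.95, "wx": 0, "wy": 0, "wz": 0, "gripper": 120},
    {"dx": 0, "dy": 0, "dz": 0.95, "wx": 0, "wy": 0, "wz": 0, "gripper": 120},
    {"dx": 0, "dy": 0, "dz": 0, "wx": 0, "wy": 0, "wz": 0, "gripper": 190},
    {"dx": 0, "dy": 0, "dz": 0, "wx": 0, "wy": 0, "wz": 0, "gripper": 190},
    {"dx": 0, "dy": 0, "dz": 0, "wx": 0, "wy": 0, "wz": 0, "gripper": 190},
  ],
)

```text
time: 5.6
tool_pos: [0.6306, 0.2828, 0.1319]
ee_rot: [3.14, -0.0, 1.605]
wrist_force: [1.7, 0.0, 0.5]
width: 0.0331
finger_force: 0.0
```

Request:
carry_out(
  deltas=[
    {"dx": 0, "dy": 0, "dz": 0, "wx": 0, "wy": 0, "wz": 0, "gripper": 212},
    {"dx": 0, "dy": 0, "dz": 0, "wx": 0, "wy": 0, "wz": 0, "gripper": 218},
    {"dx": 0, "dy": 0, "dz": 0, "wx": 0, "wy": 0, "wz": 0, "gripper": 218},
  ],
)

```text
time: 5.85
tool_pos: [0.6313, 0.2829, 0.1327]
ee_rot: [3.137, -0.001, 1.605]
wrist_force: [2.3, 0.7, 0.5]
width: 0.0149
finger_force: 1.0
```

Request:
carry_out(
  deltas=[
    {"dx": 0, "dy": 0, "dz": 0, "wx": 0, "wy": 0, "wz": 0, "gripper": 255},
    {"dx": 0, "dy": 0, "dz": 0, "wx": 0, "wy": 0, "wz": 0, "gripper": 255},
    {"dx": 0, "dy": 0, "dz": 0, "wx": 0, "wy": 0, "wz": 0, "gripper": 255},
  ],
)

```text
time: 6.1
tool_pos: [0.6314, 0.2829, 0.1327]
ee_rot: [3.137, -0.001, 1.605]
wrist_force: [4.1, 0.1, 3.9]
width: 0.0137
finger_force: 30.0
```

Request:
carry_out(
  deltas=[
    {"dx": 0, "dy": 0, "dz": -0.4, "wx": 0, "wy": 0, "wz": 0, "gripper": 255},
    {"dx": 0, "dy": 0, "dz": -0.6, "wx": 0, "wy": 0, "wz": 0, "gripper": 255},
    {"dx": 0, "dy": 0, "dz": -0.8, "wx": 0, "wy": 0, "wz": 0, "gripper": 255},
    {"dx": 0, "dy": 0, "dz": -0.8, "wx": 0, "wy": 0, "wz": 0, "gripper": 255},
    {"dx": 0, "dy": 0, "dz": -0.8, "wx": 0, "wy": 0, "wz": 0, "gripper": 255},
    {"dx": 0, "dy": 0, "dz": -0.8, "wx": 0, "wy": 0, "wz": 0, "gripper": 255},
    {"dx": 0, "dy": 0, "dz": -0.8, "wx": 0, "wy": 0, "wz": 0, "gripper": 255},
    {"dx": 0, "dy": 0, "dz": -0.8, "wx": 0, "wy": 0, "wz": 0, "gripper": 255},
    {"dx": 0, "dy": 0, "dz": -0.8, "wx": 0, "wy": 0, "wz": 0, "gripper": 255},
    {"dx": 0, "dy": 0, "dz": -0.6, "wx": 0, "wy": 0, "wz": 0, "gripper": 255},
  ],
)

```text
time: 6.93
tool_pos: [0.629, 0.2825, 0.2737]
ee_rot: [-3.137, 0.001, 1.605]
wrist_force: [0.8, 0.5, -2.5]
width: 0.0141
finger_force: 30.0
```

Request:
carry_out(
  deltas=[
    {"dx": 0.5, "dy": -0.25, "dz": 0, "wx": 0, "wy": 0, "wz": 0, "gripper": 255},
    {"dx": 0.8, "dy": -0.4, "dz": 0, "wx": 0, "wy": 0, "wz": 0, "gripper": 255},
    {"dx": 0.8, "dy": -0.4, "dz": 0, "wx": 0, "wy": 0, "wz": 0, "gripper": 255},
    {"dx": 0.8, "dy": -0.4, "dz": 0, "wx": 0, "wy": 0, "wz": 0, "gripper": 255},
    {"dx": 0.8, "dy": -0.4, "dz": 0, "wx": 0, "wy": 0, "wz": 0, "gripper": 255},
    {"dx": 0.8, "dy": -0.4, "dz": 0, "wx": 0, "wy": 0, "wz": 0, "gripper": 255},
    {"dx": 0.8, "dy": -0.4, "dz": 0, "wx": 0, "wy": 0, "wz": 0, "gripper": 255},
    {"dx": 0.8, "dy": -0.4, "dz": 0, "wx": 0, "wy": 0, "wz": 0, "gripper": 255},
    {"dx": 0.8, "dy": -0.35, "dz": 0, "wx": 0, "wy": 0, "wz": 0, "gripper": 255},
    {"dx": 0.8, "dy": -0.35, "dz": 0, "wx": 0, "wy": 0, "wz": 0, "gripper": 255},
    {"dx": 0.8, "dy": -0.35, "dz": 0, "wx": 0, "wy": 0, "wz": 0, "gripper": 255},
    {"dx": 0.8, "dy": -0.35, "dz": 0, "wx": 0, "wy": 0, "wz": 0, "gripper": 255},
    {"dx": 0.8, "dy": -0.35, "dz": 0, "wx": 0, "wy": 0, "wz": 0, "gripper": 255},
    {"dx": 0.3, "dy": -0.15, "dz": 0, "wx": 0, "wy": 0, "wz": 0.28, "gripper": 255},
    {"dx": 0, "dy": 0, "dz": 0, "wx": 0, "wy": 0, "wz": 0, "gripper": 255},
  ],
)

```text
time: 8.18
tool_pos: [0.5223, 0.4897, 0.2741]
ee_rot: [-3.141, -0.0, 1.574]
wrist_force: [-0.9, -0.0, -2.3]
width: 0.014
finger_force: 30.0
```

Request:
carry_out(
  deltas=[
    {"dx": 0, "dy": 0.1, "dz": 0.9, "wx": 0, "wy": 0, "wz": 0, "gripper": 255},
    {"dx": 0, "dy": 0, "dz": 0.9, "wx": 0, "wy": 0, "wz": 0, "gripper": 255},
    {"dx": 0, "dy": 0, "dz": 0.9, "wx": 0, "wy": 0, "wz": 0, "gripper": 255},
    {"dx": 0, "dy": 0, "dz": 0.9, "wx": 0, "wy": 0, "wz": 0, "gripper": 255},
    {"dx": 0, "dy": 0, "dz": 0.9, "wx": 0, "wy": 0, "wz": 0, "gripper": 255},
    {"dx": 0, "dy": 0, "dz": 0.9, "wx": 0, "wy": 0, "wz": 0, "gripper": 255},
    {"dx": 0, "dy": 0, "dz": 0.9, "wx": 0, "wy": 0, "wz": 0, "gripper": 255},
    {"dx": 0, "dy": 0, "dz": 0.6, "wx": 0, "wy": 0, "wz": 0, "gripper": 255},
    {"dx": 0, "dy": 0, "dz": 0.4, "wx": 0, "wy": 0, "wz": 0, "gripper": 255},
    {"dx": 0, "dy": 0, "dz": 0.1, "wx": 0, "wy": 0, "wz": 0, "gripper": 255},
    {"dx": 0, "dy": 0, "dz": 0.1, "wx": 0, "wy": 0, "wz": 0, "gripper": 255},
    {"dx": 0, "dy": 0, "dz": 0, "wx": 0, "wy": 0, "wz": 0, "gripper": 255},
  ],
)

```text
time: 9.18
tool_pos: [0.5264, 0.4874, 0.1255]
ee_rot: [3.14, -0.001, 1.571]
wrist_force: [-0.0, -0.3, -3.4]
width: 0.014
finger_force: 30.0
```

Request:
carry_out(
  deltas=[
    {"dx": 0, "dy": 0, "dz": 0.1, "wx": 0, "wy": 0, "wz": 0, "gripper": 255},
    {"dx": 0, "dy": 0, "dz": 0.1, "wx": 0, "wy": 0, "wz": 0, "gripper": 255},
    {"dx": 0, "dy": 0, "dz": 0.05, "wx": 0, "wy": 0, "wz": 0, "gripper": 255},
    {"dx": 0, "dy": 0, "dz": 0, "wx": 0, "wy": 0, "wz": 0, "gripper": 255},
  ],
)

```text
time: 9.52
tool_pos: [0.5264, 0.4874, 0.1209]
ee_rot: [3.14, -0.001, 1.571]
wrist_force: [0.5, 0.1, -0.6]
width: 0.0134
finger_force: 30.0
```

Request:
carry_out(
  deltas=[
    {"dx": 0, "dy": 0, "dz": 0, "wx": 0, "wy": 0, "wz": 0, "gripper": 160},
    {"dx": 0, "dy": 0, "dz": 0, "wx": 0, "wy": 0, "wz": 0, "gripper": 140},
    {"dx": 0, "dy": 0, "dz": -0.5, "wx": 0, "wy": 0, "wz": 0, "gripper": 100},
    {"dx": 0, "dy": 0, "dz": -1, "wx": 0, "wy": 0, "wz": 0, "gripper": 90},
    {"dx": 0, "dy": 0, "dz": -1, "wx": 0, "wy": 0, "wz": 0, "gripper": 90},
    {"dx": 0, "dy": 0, "dz": -1, "wx": 0, "wy": 0, "wz": 0, "gripper": 90},
    {"dx": 0, "dy": 0, "dz": -1, "wx": 0, "wy": 0, "wz": 0, "gripper": 90},
    {"dx": 0, "dy": 0, "dz": -1, "wx": 0, "wy": 0, "wz": 0, "gripper": 90},
    {"dx": 0, "dy": 0, "dz": -1, "wx": 0, "wy": 0, "wz": 0, "gripper": 90},
    {"dx": 0, "dy": 0, "dz": -1, "wx": 0, "wy": 0, "wz": 0, "gripper": 90},
    {"dx": -1, "dy": -0.12, "dz": 0, "wx": 0, "wy": 0, "wz": 0, "gripper": 80},
    {"dx": -1, "dy": -0.12, "dz": 0, "wx": 0, "wy": 0, "wz": 0, "gripper": 80},
    {"dx": -1, "dy": -0.12, "dz": 0, "wx": 0, "wy": 0, "wz": 0, "gripper": 80},
    {"dx": -1, "dy": -0.12, "dz": 0, "wx": 0, "wy": 0, "wz": 0, "gripper": 80},
    {"dx": -1, "dy": -0.12, "dz": 0, "wx": 0, "wy": 0, "wz": 0, "gripper": 80},
    {"dx": -1, "dy": -0.12, "dz": 0, "wx": 0, "wy": 0, "wz": 0, "gripper": 80},
    {"dx": -1, "dy": -0.12, "dz": 0, "wx": 0, "wy": 0, "wz": 0, "gripper": 80},
    {"dx": -1, "dy": -0.12, "dz": 0, "wx": 0, "wy": 0, "wz": 0, "gripper": 80},
    {"dx": -0.9, "dy": -0.12, "dz": 0, "wx": 0, "wy": 0, "wz": -0.58, "gripper": 80},
    {"dx": 0, "dy": 0, "dz": 0, "wx": 0, "wy": 0, "wz": 0, "gripper": 80},
  ],
)

```text
time: 11.18
tool_pos: [0.5045, 0.3066, 0.2714]
ee_rot: [3.14, 0.001, 1.64]
wrist_force: [0.2, 0.7, 0.4]
width: 0.0645
finger_force: 0.0
```

Request:
carry_out(
  deltas=[
    {"dx": 0.15, "dy": 0.05, "dz": 1, "wx": 0, "wy": 0, "wz": 0, "gripper": 80},
    {"dx": 0, "dy": 0, "dz": 1, "wx": 0, "wy": 0, "wz": 0, "gripper": 80},
    {"dx": 0, "dy": 0, "dz": 1, "wx": 0, "wy": 0, "wz": 0, "gripper": 80},
    {"dx": 0, "dy": 0, "dz": 1, "wx": 0, "wy": 0, "wz": 0, "gripper": 80},
    {"dx": 0, "dy": 0, "dz": 1, "wx": 0, "wy": 0, "wz": 0, "gripper": 80},
    {"dx": 0, "dy": 0, "dz": 1, "wx": 0, "wy": 0, "wz": 0, "gripper": 80},
    {"dx": 0, "dy": 0, "dz": 1, "wx": 0, "wy": 0, "wz": 0, "gripper": 80},
    {"dx": 0, "dy": 0, "dz": 1, "wx": 0, "wy": 0, "wz": 0, "gripper": 80},
    {"dx": 0, "dy": 0, "dz": 0.5, "wx": 0, "wy": 0, "wz": 0, "gripper": 80},
    {"dx": 0, "dy": 0, "dz": 0.1, "wx": 0, "wy": 0, "wz": 0, "gripper": 80},
    {"dx": 0, "dy": 0, "dz": 0, "wx": 0, "wy": 0, "wz": 0, "gripper": 120},
    {"dx": 0, "dy": 0, "dz": 0, "wx": 0, "wy": 0, "wz": 0, "gripper": 125},
    {"dx": 0, "dy": 0, "dz": 0, "wx": 0, "wy": 0, "wz": 0, "gripper": 255},
    {"dx": 0, "dy": 0, "dz": 0, "wx": 0, "wy": 0, "wz": 0, "gripper": 255},
    {"dx": 0, "dy": 0, "dz": 0, "wx": 0, "wy": 0, "wz": 0, "gripper": 255},
  ],
)

```text
time: 12.43
tool_pos: [0.5057, 0.3126, 0.0985]
ee_rot: [3.14, -0.001, 1.641]
wrist_force: [0.3, 0.8, 2.5]
width: 0.0449
finger_force: 30.0
```

Request:
carry_out(
  deltas=[
    {"dx": 0, "dy": 0, "dz": -0.5, "wx": 0, "wy": 0, "wz": 0, "gripper": 255},
    {"dx": 0, "dy": 0, "dz": -1, "wx": 0, "wy": 0, "wz": 0, "gripper": 255},
    {"dx": 0, "dy": 0, "dz": -1, "wx": 0, "wy": 0, "wz": 0, "gripper": 255},
    {"dx": 0, "dy": 0, "dz": -1, "wx": 0, "wy": 0, "wz": 0, "gripper": 255},
    {"dx": 0, "dy": 0, "dz": -1, "wx": 0, "wy": 0, "wz": 0, "gripper": 255},
    {"dx": 0, "dy": 0, "dz": -1, "wx": 0, "wy": 0, "wz": 0, "gripper": 255},
    {"dx": 0, "dy": 0, "dz": -1, "wx": 0, "wy": 0, "wz": 0, "gripper": 255},
    {"dx": 0, "dy": 0, "dz": -0.5, "wx": 0, "wy": 0, "wz": 0, "gripper": 255},
    {"dx": -0.25, "dy": 0.88, "dz": 0, "wx": 0, "wy": 0, "wz": 0, "gripper": 255},
    {"dx": -0.25, "dy": 0.88, "dz": 0, "wx": 0, "wy": 0, "wz": 0, "gripper": 255},
    {"dx": -0.25, "dy": 0.88, "dz": 0, "wx": 0, "wy": 0, "wz": 0, "gripper": 255},
    {"dx": -0.25, "dy": 0.88, "dz": 0, "wx": 0, "wy": 0, "wz": 0, "gripper": 255},
    {"dx": -0.25, "dy": 0.88, "dz": 0, "wx": 0, "wy": 0, "wz": 0, "gripper": 255},
    {"dx": -0.25, "dy": 0.88, "dz": 0, "wx": 0, "wy": 0, "wz": 0, "gripper": 255},
    {"dx": -0.25, "dy": 0.88, "dz": 0, "wx": 0, "wy": 0, "wz": 0.3, "gripper": 255},
    {"dx": 0, "dy": 0, "dz": 0, "wx": 0, "wy": 0, "wz": 0, "gripper": 255},
  ],
)

```text
time: 13.77
tool_pos: [0.6329, 0.2843, 0.236]
ee_rot: [-3.141, 0.002, 1.601]
wrist_force: [-0.3, -0.8, -2.2]
width: 0.0453
finger_force: 30.0
```

```bash
python3 - <<'E'
from fit import *
im=eyes.snapshot("side"); crop("side","s2",190,100,220,210,3)
print(robot.get_obs()["tool_pos"])
E
```

```text
[0.63043862 0.28555865 0.23645715]
```

View pics/s2.png

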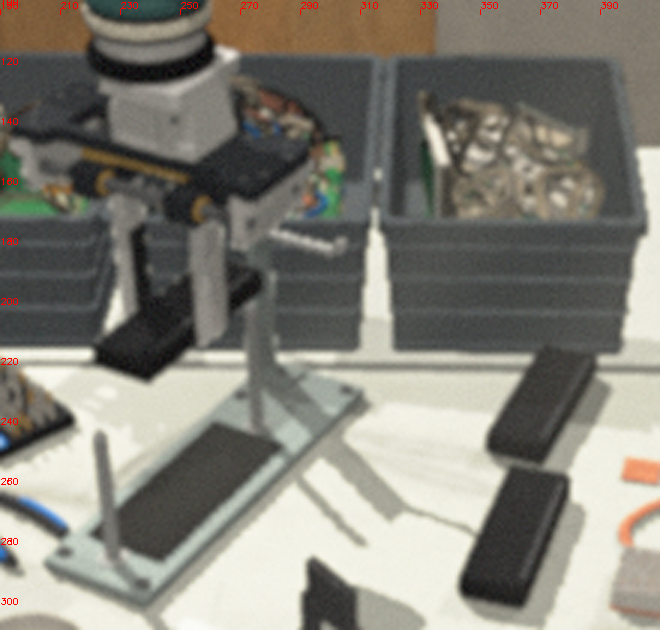

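Request:
carry_out(
  deltas=[
    {"dx": 0.05, "dy": 0.03, "dz": 0.8, "wx": 0, "wy": 0, "wz": 0, "gripper": 255},
    {"dx": 0, "dy": 0, "dz": 1, "wx": 0, "wy": 0, "wz": 0, "gripper": 255},
    {"dx": 0, "dy": 0, "dz": 1, "wx": 0, "wy": 0, "wz": 0, "gripper": 255},
    {"dx": 0, "dy": 0, "dz": 1, "wx": 0, "wy": 0, "wz": 0, "gripper": 255},
    {"dx": 0, "dy": 0, "dz": 1, "wx": 0, "wy": 0, "wz": 0, "gripper": 255},
    {"dx": 0, "dy": 0, "dz": 0.8, "wx": 0, "wy": 0, "wz": 0, "gripper": 255},
    {"dx": 0, "dy": 0, "dz": 0.4, "wx": 0, "wy": 0, "wz": 0, "gripper": 255},
    {"dx": 0, "dy": 0, "dz": 0.15, "wx": 0, "wy": 0, "wz": 0, "gripper": 255},
    {"dx": 0, "dy": 0, "dz": 0.05, "wx": 0, "wy": 0, "wz": 0, "gripper": 255},
    {"dx": 0, "dy": 0, "dz": 0, "wx": 0, "wy": 0, "wz": 0, "gripper": 255},
  ],
)

```text
time: 14.7
tool_pos: [0.6313, 0.2873, 0.1148]
ee_rot: [3.14, -0.001, 1.605]
wrist_force: [0.5, 0.0, -2.2]
width: 0.0449
finger_force: 30.0
```

Request:
carry_out(
  deltas=[
    {"dx": 0, "dy": 0, "dz": 0.12, "wx": 0, "wy": 0, "wz": 0, "gripper": 255},
    {"dx": 0, "dy": 0, "dz": 0.08, "wx": 0, "wy": 0, "wz": 0, "gripper": 255},
    {"dx": 0, "dy": 0, "dz": 0.03, "wx": 0, "wy": 0, "wz": 0, "gripper": 255},
    {"dx": 0, "dy": 0, "dz": 0, "wx": 0, "wy": 0, "wz": 0, "gripper": 255},
  ],
)

```text
time: 15.03
tool_pos: [0.6317, 0.2871, 0.1106]
ee_rot: [3.139, -0.001, 1.605]
wrist_force: [-0.7, -0.2, 2.5]
width: 0.0449
finger_force: 30.0
```

Request:
carry_out(
  deltas=[
    {"dx": 0, "dy": 0, "dz": 0, "wx": 0, "wy": 0, "wz": 0, "gripper": 100},
    {"dx": 0, "dy": 0, "dz": 0, "wx": 0, "wy": 0, "wz": 0, "gripper": 90},
    {"dx": 0, "dy": 0, "dz": -0.5, "wx": 0, "wy": 0, "wz": 0, "gripper": 80},
    {"dx": 0, "dy": 0, "dz": -1, "wx": 0, "wy": 0, "wz": 0, "gripper": 80},
    {"dx": 0, "dy": 0, "dz": -1, "wx": 0, "wy": 0, "wz": 0, "gripper": 80},
    {"dx": 0, "dy": 0, "dz": -1, "wx": 0, "wy": 0, "wz": 0, "gripper": 80},
    {"dx": 0, "dy": 0, "dz": -1, "wx": 0, "wy": 0, "wz": 0, "gripper": 80},
    {"dx": 0, "dy": 0, "dz": -1, "wx": 0, "wy": 0, "wz": 0, "gripper": 80},
    {"dx": 0, "dy": 0, "dz": -1, "wx": 0, "wy": 0, "wz": 0, "gripper": 80},
    {"dx": 0, "dy": 0, "dz": -1, "wx": 0, "wy": 0, "wz": 0, "gripper": 80},
    {"dx": 0, "dy": 0, "dz": -0.5, "wx": 0, "wy": 0, "wz": 0, "gripper": 80},
  ],
)

```text
time: 15.95
tool_pos: [0.6318, 0.2871, 0.2734]
ee_rot: [3.136, -0.002, 1.605]
wrist_force: [0.6, 0.0, 0.6]
width: 0.0645
finger_force: 0.0
```

Request:
carry_out(
  deltas=[
    {"dx": -0.308, "dy": -0.979, "dz": 0, "wx": 0, "wy": 0, "wz": 0, "gripper": 80},
    {"dx": -0.308, "dy": -0.979, "dz": 0, "wx": 0, "wy": 0, "wz": 0, "gripper": 80},
    {"dx": -0.308, "dy": -0.979, "dz": 0, "wx": 0, "wy": 0, "wz": 0, "gripper": 80},
    {"dx": -0.308, "dy": -0.979, "dz": 0, "wx": 0, "wy": 0, "wz": 0, "gripper": 80},
    {"dx": -0.308, "dy": -0.979, "dz": 0, "wx": 0, "wy": 0, "wz": 0, "gripper": 80},
    {"dx": -0.308, "dy": -0.979, "dz": 0, "wx": 0, "wy": 0, "wz": 0, "gripper": 80},
    {"dx": -0.308, "dy": -0.979, "dz": 0, "wx": 0, "wy": 0, "wz": 0, "gripper": 80},
    {"dx": -0.308, "dy": -0.979, "dz": 0, "wx": 0, "wy": 0, "wz": 0, "gripper": 80},
    {"dx": -0.308, "dy": -0.979, "dz": 0, "wx": 0, "wy": 0, "wz": 0, "gripper": 80},
    {"dx": -0.308, "dy": -0.979, "dz": 0, "wx": 0, "wy": 0, "wz": 0, "gripper": 80},
    {"dx": -0.308, "dy": -0.979, "dz": 0, "wx": 0, "wy": 0, "wz": 0, "gripper": 80},
    {"dx": 0, "dy": 0, "dz": 0, "wx": 0, "wy": 0, "wz": -0.85, "gripper": 80},
    {"dx": 0, "dy": 0, "dz": 0, "wx": 0, "wy": 0, "wz": -0.85, "gripper": 80},
    {"dx": 0, "dy": 0, "dz": 0, "wx": 0, "wy": 0, "wz": 0, "gripper": 80},
    {"dx": 0, "dy": 0, "dz": 0, "wx": 0, "wy": 0, "wz": 0, "gripper": 80},
  ],
)

```text
time: 17.2
tool_pos: [0.4181, 0.2118, 0.2692]
ee_rot: [3.141, 0.0, 1.806]
wrist_force: [0.9, 0.6, -0.3]
width: 0.0642
finger_force: 0.0
```

```bash
python3 - <<'E'
from fit import *
o=robot.get_obs(); print(o["tool_pos"],o["ee_rot"])
crop("top","t3",200,120,200,150,4)
E
```

```text
[0.41813434 0.21180427 0.26918953] [3.14138502e+00 1.09419022e-04 1.80619099e+00]
```

View pics/t3.png

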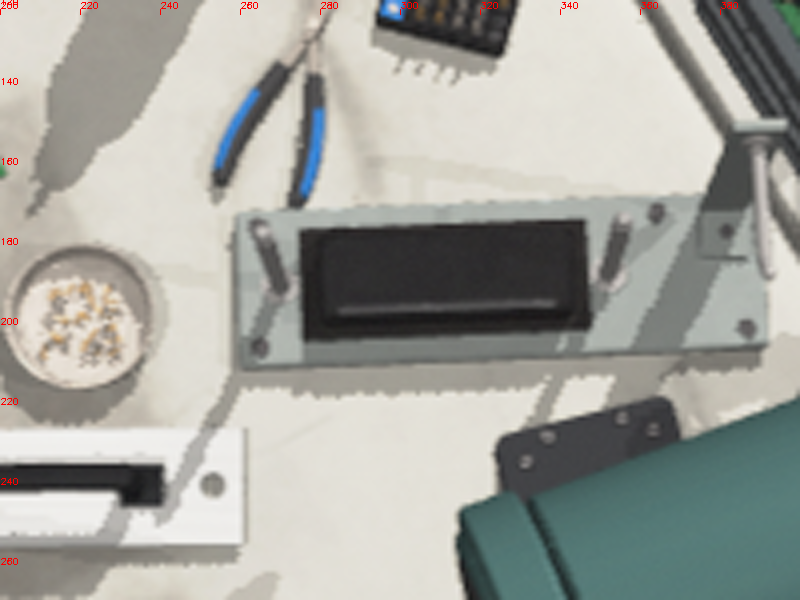

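Request:
carry_out(
  deltas=[
    {"dx": 0, "dy": 0, "dz": 1, "wx": 0, "wy": 0, "wz": 0, "gripper": 80},
    {"dx": 0, "dy": 0, "dz": 1, "wx": 0, "wy": 0, "wz": 0, "gripper": 80},
    {"dx": 0, "dy": 0, "dz": 1, "wx": 0, "wy": 0, "wz": 0, "gripper": 80},
    {"dx": 0, "dy": 0, "dz": 1, "wx": 0, "wy": 0, "wz": 0, "gripper": 80},
    {"dx": 0, "dy": 0, "dz": 1, "wx": 0, "wy": 0, "wz": 0, "gripper": 80},
    {"dx": 0, "dy": 0, "dz": 1, "wx": 0, "wy": 0, "wz": 0, "gripper": 80},
    {"dx": 0, "dy": 0, "dz": 1, "wx": 0, "wy": 0, "wz": 0, "gripper": 80},
    {"dx": 0, "dy": 0, "dz": 0.9, "wx": 0, "wy": 0, "wz": 0, "gripper": 80},
    {"dx": 0, "dy": 0, "dz": 0.5, "wx": 0, "wy": 0, "wz": 0, "gripper": 80},
    {"dx": 0, "dy": 0, "dz": 0.1, "wx": 0, "wy": 0, "wz": 0, "gripper": 80},
    {"dx": 0, "dy": 0, "dz": 0, "wx": 0, "wy": 0, "wz": 0, "gripper": 120},
    {"dx": 0, "dy": 0, "dz": 0, "wx": 0, "wy": 0, "wz": 0, "gripper": 125},
    {"dx": 0, "dy": 0, "dz": 0, "wx": 0, "wy": 0, "wz": 0, "gripper": 255},
    {"dx": 0, "dy": 0, "dz": 0, "wx": 0, "wy": 0, "wz": 0, "gripper": 255},
    {"dx": 0, "dy": 0, "dz": 0, "wx": 0, "wy": 0, "wz": 0, "gripper": 255},
  ],
)

```text
time: 18.5
tool_pos: [0.4189, 0.212, 0.0999]
ee_rot: [3.14, -0.0, 1.809]
wrist_force: [0.9, -0.3, 1.4]
width: 0.0448
finger_force: 30.0
```

```bash
python3 - <<'E'
from fit import *
A=np.array
F=[("top",P,(200+u/4,120+v/4)) for P,u,v in [((.03,.075,.012),301,229),((.03,-.075,.012),585,219),((-.03,-.075,.012),592,328),((-.03,.075,.012),304,340),((0,.085,.112),260,223),((0,-.085,.112),624,217),((-.036,-.147,.139),770,272)]]
print(*fit(F,A([.63,.283,.034])))
p,_=fit(F,A([.63,.283,.034]))
print("pack on seat corner preds", [((px("top",T(p,(a*.023,b*.065,.031)))-[200,120])*4).round() for a in(1,-1) for b in(1,-1)])
o=robot.get_obs(); print(o["tool_pos"],o["ee_rot"],o["width"],o["finger_force"])
E
```

```text
[0.6323947 0.2836153 0.0259822] [[-0.6 -1. ]
 [ 0.6 -0.8]
 [ 0.1  0.1]
 [-0.7 -0.4]
 [ 0.6  1.5]
 [ 0.2  0.1]
 [-0.2  0.3]]
pack on seat corner preds [array([316., 228.]), array([571., 219.]), array([318., 316.]), array([575., 307.])]
[0.4188723  0.2120453  0.09986975] [ 3.13955882e+00 -1.03314230e-04  1.80858300e+00] 0.04482001737132428 30.00032901763916
```

Request:
carry_out(
  deltas=[
    {"dx": 0, "dy": 0, "dz": -0.5, "wx": 0, "wy": 0, "wz": 0, "gripper": 255},
    {"dx": 0, "dy": 0, "dz": -1, "wx": 0, "wy": 0, "wz": 0, "gripper": 255},
    {"dx": 0, "dy": 0, "dz": -1, "wx": 0, "wy": 0, "wz": 0, "gripper": 255},
    {"dx": 0, "dy": 0, "dz": -1, "wx": 0, "wy": 0, "wz": 0, "gripper": 255},
    {"dx": 0, "dy": 0, "dz": -1, "wx": 0, "wy": 0, "wz": 0, "gripper": 255},
    {"dx": 0, "dy": 0, "dz": -1, "wx": 0, "wy": 0, "wz": 0, "gripper": 255},
    {"dx": 0, "dy": 0, "dz": -1, "wx": 0, "wy": 0, "wz": 0, "gripper": 255},
    {"dx": 0, "dy": 0, "dz": -1, "wx": 0, "wy": 0, "wz": 0, "gripper": 255},
    {"dx": 0, "dy": 0, "dz": -0.5, "wx": 0, "wy": 0, "wz": 0, "gripper": 255},
  ],
)

```text
time: 19.25
tool_pos: [0.4186, 0.212, 0.2621]
ee_rot: [3.138, -0.0, 1.809]
wrist_force: [0.1, 0.6, -2.5]
width: 0.045
finger_force: 30.0
```

Request:
carry_out(
  deltas=[
    {"dx": 0.083, "dy": 0.8, "dz": 0, "wx": 0, "wy": 0, "wz": 0, "gripper": 255},
    {"dx": 0.083, "dy": 0.95, "dz": 0, "wx": 0, "wy": 0, "wz": 0, "gripper": 255},
    {"dx": 0.083, "dy": 0.95, "dz": 0, "wx": 0, "wy": 0, "wz": 0, "gripper": 255},
    {"dx": 0.083, "dy": 0.95, "dz": 0, "wx": 0, "wy": 0, "wz": 0, "gripper": 255},
    {"dx": 0.083, "dy": 0.95, "dz": 0, "wx": 0, "wy": 0, "wz": 0, "gripper": 255},
    {"dx": 0.083, "dy": 0.95, "dz": 0, "wx": 0, "wy": 0, "wz": 0, "gripper": 255},
    {"dx": 0.083, "dy": 0.95, "dz": 0, "wx": 0, "wy": 0, "wz": 0, "gripper": 255},
    {"dx": 0.083, "dy": 0.95, "dz": 0, "wx": 0, "wy": 0, "wz": 0, "gripper": 255},
    {"dx": 0.083, "dy": 0.95, "dz": 0, "wx": 0, "wy": 0, "wz": 0, "gripper": 255},
    {"dx": 0.083, "dy": 0.95, "dz": 0, "wx": 0, "wy": 0, "wz": 0, "gripper": 255},
    {"dx": 0.083, "dy": 0.95, "dz": 0, "wx": 0, "wy": 0, "wz": 0, "gripper": 255},
    {"dx": 0.083, "dy": 0.89, "dz": 0, "wx": 0, "wy": 0, "wz": 0, "gripper": 255},
    {"dx": 0, "dy": 0, "dz": 0, "wx": 0, "wy": 0, "wz": 0.848, "gripper": 255},
    {"dx": 0, "dy": 0, "dz": 0, "wx": 0, "wy": 0, "wz": 0.848, "gripper": 255},
    {"dx": 0, "dy": 0, "dz": 0, "wx": 0, "wy": 0, "wz": 0, "gripper": 255},
    {"dx": 0, "dy": 0, "dz": 0, "wx": 0, "wy": 0, "wz": 0, "gripper": 255},
    {"dx": 0, "dy": 0, "dz": 0, "wx": 0, "wy": 0, "wz": 0, "gripper": 255},
  ],
)

```text
time: 20.67
tool_pos: [0.6307, 0.2839, 0.2586]
ee_rot: [-3.141, 0.0, 1.607]
wrist_force: [0.0, 0.8, -3.0]
width: 0.0447
finger_force: 30.0
```

Request:
carry_out(
  deltas=[
    {"dx": 0.01, "dy": 0.04, "dz": 0.8, "wx": 0, "wy": 0, "wz": 0, "gripper": 255},
    {"dx": 0, "dy": 0, "dz": 1, "wx": 0, "wy": 0, "wz": 0, "gripper": 255},
    {"dx": 0, "dy": 0, "dz": 1, "wx": 0, "wy": 0, "wz": 0, "gripper": 255},
    {"dx": 0, "dy": 0, "dz": 1, "wx": 0, "wy": 0, "wz": 0, "gripper": 255},
    {"dx": 0, "dy": 0, "dz": 1, "wx": 0, "wy": 0, "wz": 0, "gripper": 255},
    {"dx": 0, "dy": 0, "dz": 0.8, "wx": 0, "wy": 0, "wz": 0, "gripper": 255},
    {"dx": 0, "dy": 0, "dz": 0.4, "wx": 0, "wy": 0, "wz": 0, "gripper": 255},
    {"dx": 0, "dy": 0, "dz": 0.2, "wx": 0, "wy": 0, "wz": 0, "gripper": 255},
    {"dx": 0, "dy": 0, "dz": 0, "wx": 0, "wy": 0, "wz": 0, "gripper": 255},
    {"dx": 0, "dy": 0, "dz": 0, "wx": 0, "wy": 0, "wz": 0, "gripper": 255},
  ],
)

```text
time: 21.5
tool_pos: [0.6323, 0.2844, 0.1362]
ee_rot: [3.14, -0.0, 1.606]
wrist_force: [0.9, -0.1, -2.2]
width: 0.045
finger_force: 30.0
```

Request:
carry_out(
  deltas=[
    {"dx": 0, "dy": -0.03, "dz": 0.12, "wx": 0, "wy": 0, "wz": 0, "gripper": 255},
    {"dx": 0, "dy": 0, "dz": 0.1, "wx": 0, "wy": 0, "wz": 0, "gripper": 255},
    {"dx": 0, "dy": 0, "dz": 0.05, "wx": 0, "wy": 0, "wz": 0, "gripper": 255},
    {"dx": 0, "dy": 0, "dz": 0, "wx": 0, "wy": 0, "wz": 0, "gripper": 255},
  ],
)

```text
time: 21.83
tool_pos: [0.6317, 0.2843, 0.131]
ee_rot: [3.14, -0.001, 1.605]
wrist_force: [0.3, 0.4, 0.9]
width: 0.0449
finger_force: 30.0
```

Request:
carry_out(
  deltas=[
    {"dx": 0, "dy": 0, "dz": 0, "wx": 0, "wy": 0, "wz": 0, "gripper": 100},
    {"dx": 0, "dy": 0, "dz": 0, "wx": 0, "wy": 0, "wz": 0, "gripper": 90},
    {"dx": 0, "dy": 0, "dz": -0.5, "wx": 0, "wy": 0, "wz": 0, "gripper": 80},
    {"dx": 0, "dy": 0, "dz": -1, "wx": 0, "wy": 0, "wz": 0, "gripper": 80},
    {"dx": 0, "dy": 0, "dz": -1, "wx": 0, "wy": 0, "wz": 0, "gripper": 80},
    {"dx": 0, "dy": 0, "dz": -1, "wx": 0, "wy": 0, "wz": 0, "gripper": 80},
    {"dx": 0, "dy": 0, "dz": -1, "wx": 0, "wy": 0, "wz": 0, "gripper": 80},
    {"dx": 0, "dy": 0, "dz": -1, "wx": 0, "wy": 0, "wz": 0, "gripper": 80},
    {"dx": 0, "dy": 0, "dz": -1, "wx": 0, "wy": 0, "wz": 0, "gripper": 80},
    {"dx": 0, "dy": 0, "dz": -0.5, "wx": 0, "wy": 0, "wz": 0, "gripper": 80},
  ],
)

```text
time: 22.67
tool_pos: [0.6319, 0.2844, 0.2743]
ee_rot: [3.136, -0.002, 1.605]
wrist_force: [0.9, -0.6, 1.4]
width: 0.0645
finger_force: 0.0
```

```bash
python3 - <<'E'
from fit import *
for z in (0,.1,.2): print(z,[ray("top",u,v,z).round(3)[:2].tolist() for u,v in [(375,105),(428,190),(470,262)]], [ray("side",u,v,z).round(3)[:2].tolist() for u,v in [(322,208),(324,120),(400,215),(404,122)]])
E
```

```text
0 [[0.821, 0.145], [0.632, 0.039], [0.479, -0.042]] [[0.627, 0.017], [0.881, -0.411], [0.457, -0.05], [0.669, -0.522]]
0.1 [[0.777, 0.158], [0.606, 0.062], [0.468, -0.011]] [[0.544, 0.154], [0.765, -0.219], [0.396, 0.095], [0.58, -0.316]]
0.2 [[0.734, 0.171], [0.581, 0.085], [0.457, 0.02]] [[0.46, 0.29], [0.649, -0.028], [0.335, 0.24], [0.492, -0.11]]
```

```bash
python3 - <<'E'
from fit import *
def tri(a,b):
    g=lambda X:np.concatenate([px("top",X)-a,px("side",X)-b]); r=least_squares(g,[.5,0,.1]); return r.x.round(3),r.fun.round(1)
print(tri((428,187),(318,172)),tri((470,262),(406,173)),tri((428,187),(321,216)),tri((480,270),(397,216)))
E
```

```text
(array([0.606, 0.067, 0.125]), array([-0.1, -0.1,  0.1,  0. ])) (array([ 0.453, -0.006,  0.132]), array([ 3.2,  6.5, -8.6, -0.2])) (array([ 0.634,  0.031, -0.016]), array([ 2. ,  3.8, -4.7, -0.6])) (array([ 0.467, -0.065, -0.014]), array([-0.7, -1.4,  1.7,  0. ]))
```

Request:
carry_out(
  deltas=[
    {"dx": -0.9355, "dy": -0.8335, "dz": 0, "wx": 0, "wy": 0, "wz": 0, "gripper": 80},
    {"dx": -0.9355, "dy": -0.8335, "dz": 0, "wx": 0, "wy": 0, "wz": 0, "gripper": 80},
    {"dx": -0.9355, "dy": -0.8335, "dz": 0, "wx": 0, "wy": 0, "wz": 0, "gripper": 80},
    {"dx": -0.9355, "dy": -0.8335, "dz": 0, "wx": 0, "wy": 0, "wz": 0, "gripper": 80},
    {"dx": -0.9355, "dy": -0.8335, "dz": 0, "wx": 0, "wy": 0, "wz": 0, "gripper": 80},
    {"dx": -0.9355, "dy": -0.8335, "dz": 0, "wx": 0, "wy": 0, "wz": 0, "gripper": 80},
    {"dx": -0.9355, "dy": -0.8335, "dz": 0, "wx": 0, "wy": 0, "wz": 0, "gripper": 80},
    {"dx": -0.9355, "dy": -0.8335, "dz": 0, "wx": 0, "wy": 0, "wz": 0, "gripper": 80},
    {"dx": -0.9355, "dy": -0.8335, "dz": 0, "wx": 0, "wy": 0, "wz": 0, "gripper": 80},
    {"dx": -0.9355, "dy": -0.8335, "dz": 0, "wx": 0, "wy": 0, "wz": 0, "gripper": 80},
    {"dx": 0, "dy": 0, "dz": 0, "wx": 0, "wy": 0, "wz": -0.55, "gripper": 80},
    {"dx": 0, "dy": 0, "dz": 0, "wx": 0, "wy": 0, "wz": -0.55, "gripper": 80},
    {"dx": 0, "dy": 0, "dz": 0, "wx": 0, "wy": 0, "wz": 0, "gripper": 80},
    {"dx": 0, "dy": 0, "dz": 0, "wx": 0, "wy": 0, "wz": 0, "gripper": 80},
  ],
)

```text
time: 23.83
tool_pos: [0.471, 0.0914, 0.2699]
ee_rot: [3.141, 0.0, 1.735]
wrist_force: [0.0, 0.8, 0.2]
width: 0.0645
finger_force: 0.0
```

```bash
python3 - <<'E'
from fit import *
o=robot.get_obs(); print(o["tool_pos"],o["ee_rot"])
im=np.hstack([eyes.snapshot("side")[90:300,190:430,::-1],eyes.snapshot("top")[120:330,245:485,::-1]])
cv2.imwrite("pics/c4.png",cv2.resize(im,(800,350)))
E
```

```text
[0.47101511 0.09137863 0.26994225] [3.14111140e+00 1.44918823e-04 1.73546651e+00]
```

View pics/c4.png

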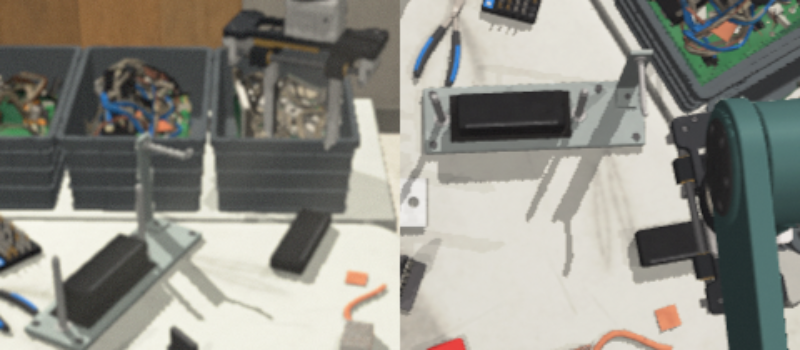

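Request:
carry_out(
  deltas=[
    {"dx": 0, "dy": 0.03, "dz": 1, "wx": 0, "wy": 0, "wz": 0, "gripper": 80},
    {"dx": 0, "dy": 0, "dz": 1, "wx": 0, "wy": 0, "wz": 0, "gripper": 80},
    {"dx": 0, "dy": 0, "dz": 1, "wx": 0, "wy": 0, "wz": 0, "gripper": 80},
    {"dx": 0, "dy": 0, "dz": 1, "wx": 0, "wy": 0, "wz": 0, "gripper": 80},
    {"dx": 0, "dy": 0, "dz": 1, "wx": 0, "wy": 0, "wz": 0, "gripper": 80},
    {"dx": 0, "dy": 0, "dz": 0.7, "wx": 0, "wy": 0, "wz": 0, "gripper": 80},
    {"dx": 0, "dy": 0, "dz": 0.4, "wx": 0, "wy": 0, "wz": 0, "gripper": 80},
    {"dx": 0, "dy": 0, "dz": 0.3, "wx": 0, "wy": 0, "wz": 0, "gripper": 80},
  ],
)

```text
time: 24.6
tool_pos: [0.4714, 0.0917, 0.1405]
ee_rot: [-3.14, -0.0, 1.737]
wrist_force: [-0.6, 0.5, -0.3]
width: 0.0644
finger_force: 0.0
```

Request:
carry_out(
  deltas=[
    {"dx": 0, "dy": 0, "dz": 0.5, "wx": 0, "wy": 0, "wz": 0, "gripper": 80},
    {"dx": 0, "dy": 0, "dz": 0.5, "wx": 0, "wy": 0, "wz": 0, "gripper": 80},
    {"dx": 0, "dy": 0, "dz": 0.5, "wx": 0, "wy": 0, "wz": 0, "gripper": 80},
    {"dx": 0, "dy": 0, "dz": 0.5, "wx": 0, "wy": 0, "wz": 0, "gripper": 80},
    {"dx": 0, "dy": 0, "dz": 0.1, "wx": 0, "wy": 0, "wz": 0, "gripper": 80},
    {"dx": 0, "dy": 0, "dz": 0, "wx": 0, "wy": 0, "wz": 0, "gripper": 120},
    {"dx": 0, "dy": 0, "dz": 0, "wx": 0, "wy": 0, "wz": 0, "gripper": 125},
    {"dx": 0, "dy": 0, "dz": 0, "wx": 0, "wy": 0, "wz": 0, "gripper": 255},
    {"dx": 0, "dy": 0, "dz": 0, "wx": 0, "wy": 0, "wz": 0, "gripper": 255},
    {"dx": 0, "dy": 0, "dz": 0, "wx": 0, "wy": 0, "wz": 0, "gripper": 255},
  ],
)

```text
time: 25.43
tool_pos: [0.4721, 0.0916, 0.1003]
ee_rot: [3.14, 0.0, 1.737]
wrist_force: [0.2, -0.5, 0.9]
width: 0.0451
finger_force: 30.0
```

Request:
carry_out(
  deltas=[
    {"dx": 0, "dy": 0, "dz": -0.3, "wx": 0, "wy": 0, "wz": 0, "gripper": 255},
    {"dx": 0, "dy": 0, "dz": -0.7, "wx": 0, "wy": 0, "wz": 0, "gripper": 255},
    {"dx": 0, "dy": 0, "dz": -1, "wx": 0, "wy": 0, "wz": 0, "gripper": 255},
    {"dx": 0, "dy": 0, "dz": -1, "wx": 0, "wy": 0, "wz": 0, "gripper": 255},
    {"dx": 0, "dy": 0, "dz": -1, "wx": 0, "wy": 0, "wz": 0, "gripper": 255},
    {"dx": 0, "dy": 0, "dz": -1, "wx": 0, "wy": 0, "wz": 0, "gripper": 255},
    {"dx": 0, "dy": 0, "dz": -1, "wx": 0, "wy": 0, "wz": 0, "gripper": 255},
    {"dx": 0, "dy": 0, "dz": -1, "wx": 0, "wy": 0, "wz": 0, "gripper": 255},
    {"dx": 0, "dy": 0, "dz": -0.7, "wx": 0, "wy": 0, "wz": 0, "gripper": 255},
    {"dx": 0, "dy": 0, "dz": -0.5, "wx": 0, "wy": 0, "wz": 0, "gripper": 255},
  ],
)

```text
time: 26.27
tool_pos: [0.4718, 0.0916, 0.2658]
ee_rot: [3.139, 0.0, 1.737]
wrist_force: [0.4, 0.7, -1.8]
width: 0.0449
finger_force: 30.0
```

Request:
carry_out(
  deltas=[
    {"dx": 0.5, "dy": 0.5, "dz": 0, "wx": 0, "wy": 0, "wz": 0, "gripper": 255},
    {"dx": 0.85, "dy": 0.87, "dz": 0, "wx": 0, "wy": 0, "wz": 0, "gripper": 255},
    {"dx": 0.85, "dy": 0.87, "dz": 0, "wx": 0, "wy": 0, "wz": 0, "gripper": 255},
    {"dx": 0.85, "dy": 0.87, "dz": 0, "wx": 0, "wy": 0, "wz": 0, "gripper": 255},
    {"dx": 0.85, "dy": 0.87, "dz": 0, "wx": 0, "wy": 0, "wz": 0, "gripper": 255},
    {"dx": 0.85, "dy": 0.87, "dz": 0, "wx": 0, "wy": 0, "wz": 0, "gripper": 255},
    {"dx": 0.85, "dy": 0.87, "dz": 0, "wx": 0, "wy": 0, "wz": 0, "gripper": 255},
    {"dx": 0.85, "dy": 0.87, "dz": 0, "wx": 0, "wy": 0, "wz": 0, "gripper": 255},
    {"dx": 0.85, "dy": 0.87, "dz": 0, "wx": 0, "wy": 0, "wz": 0, "gripper": 255},
    {"dx": 0.85, "dy": 0.87, "dz": 0, "wx": 0, "wy": 0, "wz": 0, "gripper": 255},
    {"dx": 0.85, "dy": 0.87, "dz": 0, "wx": 0, "wy": 0, "wz": 0, "gripper": 255},
    {"dx": 0.42, "dy": 0.43, "dz": 0, "wx": 0, "wy": 0, "wz": 0, "gripper": 255},
    {"dx": 0, "dy": 0, "dz": 0, "wx": 0, "wy": 0, "wz": 0.55, "gripper": 255},
    {"dx": 0, "dy": 0, "dz": 0, "wx": 0, "wy": 0, "wz": 0.55, "gripper": 255},
    {"dx": 0, "dy": 0, "dz": 0, "wx": 0, "wy": 0, "wz": 0, "gripper": 255},
    {"dx": 0, "dy": 0, "dz": 0, "wx": 0, "wy": 0, "wz": 0, "gripper": 255},
    {"dx": 0, "dy": 0, "dz": 0, "wx": 0, "wy": 0, "wz": 0, "gripper": 255},
  ],
)

```text
time: 27.68
tool_pos: [0.6302, 0.3096, 0.2625]
ee_rot: [-3.14, 0.0, 1.607]
wrist_force: [-0.3, -0.5, -2.2]
width: 0.0447
finger_force: 30.0
```

```bash
python3 - <<'E'
from fit import *
crop("side","s5",190,100,140,160,4)
E
```

```text
(no output)
```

View pics/s5.png

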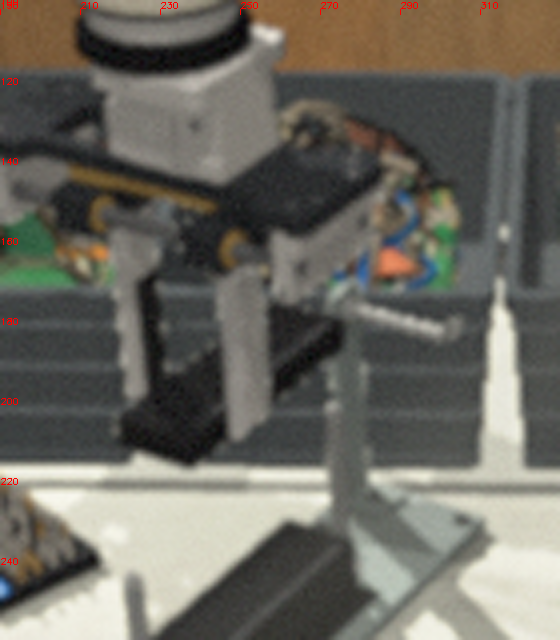

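Request:
carry_out(
  deltas=[
    {"dx": -0.02, "dy": 0.01, "dz": 0.6, "wx": 0, "wy": 0, "wz": 0, "gripper": 255},
    {"dx": 0, "dy": 0, "dz": 0.9, "wx": 0, "wy": 0, "wz": 0, "gripper": 255},
    {"dx": 0, "dy": 0, "dz": 0.9, "wx": 0, "wy": 0, "wz": 0, "gripper": 255},
    {"dx": 0, "dy": 0, "dz": 0.9, "wx": 0, "wy": 0, "wz": 0, "gripper": 255},
    {"dx": 0, "dy": 0, "dz": 0.9, "wx": 0, "wy": 0, "wz": 0, "gripper": 255},
    {"dx": 0, "dy": 0, "dz": 0.7, "wx": 0, "wy": 0, "wz": 0, "gripper": 255},
    {"dx": 0, "dy": 0, "dz": 0.3, "wx": 0, "wy": 0, "wz": 0, "gripper": 255},
    {"dx": 0, "dy": 0, "dz": 0.1, "wx": 0, "wy": 0, "wz": 0, "gripper": 255},
    {"dx": 0, "dy": 0, "dz": 0, "wx": 0, "wy": 0, "wz": 0, "gripper": 255},
    {"dx": 0, "dy": 0, "dz": 0, "wx": 0, "wy": 0, "wz": 0, "gripper": 255},
  ],
)

```text
time: 28.57
tool_pos: [0.631, 0.309, 0.1588]
ee_rot: [3.14, -0.001, 1.605]
wrist_force: [0.6, -0.2, -2.2]
width: 0.0453
finger_force: 30.0
```

Remaining about 8.5 mm.

Request:
carry_out(
  deltas=[
    {"dx": 0, "dy": 0, "dz": 0.2, "wx": 0, "wy": 0, "wz": 0, "gripper": 255},
    {"dx": 0, "dy": 0, "dz": 0.1, "wx": 0, "wy": 0, "wz": 0, "gripper": 255},
    {"dx": 0, "dy": 0, "dz": 0.08, "wx": 0, "wy": 0, "wz": 0, "gripper": 255},
    {"dx": 0, "dy": 0, "dz": 0.03, "wx": 0, "wy": 0, "wz": 0, "gripper": 255},
    {"dx": 0, "dy": 0, "dz": 0, "wx": 0, "wy": 0, "wz": 0, "gripper": 255},
  ],
)

```text
time: 28.98
tool_pos: [0.6308, 0.309, 0.1503]
ee_rot: [3.14, -0.0, 1.605]
wrist_force: [-0.3, -0.2, 1.5]
width: 0.0444
finger_force: 30.0
```

Request:
carry_out(
  deltas=[
    {"dx": 0, "dy": 0, "dz": 0, "wx": 0, "wy": 0, "wz": 0, "gripper": 100},
    {"dx": 0, "dy": 0, "dz": 0, "wx": 0, "wy": 0, "wz": 0, "gripper": 90},
    {"dx": 0, "dy": 0, "dz": -0.5, "wx": 0, "wy": 0, "wz": 0, "gripper": 80},
    {"dx": 0, "dy": 0, "dz": -1, "wx": 0, "wy": 0, "wz": 0, "gripper": 80},
    {"dx": 0, "dy": 0, "dz": -1, "wx": 0, "wy": 0, "wz": 0, "gripper": 80},
    {"dx": 0, "dy": 0, "dz": -1, "wx": 0, "wy": 0, "wz": 0, "gripper": 80},
    {"dx": 0, "dy": 0, "dz": -1, "wx": 0, "wy": 0, "wz": 0, "gripper": 80},
    {"dx": 0, "dy": 0, "dz": -1, "wx": 0, "wy": 0, "wz": 0, "gripper": 80},
    {"dx": 0, "dy": 0, "dz": -0.5, "wx": 0, "wy": 0, "wz": 0, "gripper": 80},
    {"dx": 0, "dy": -1, "dz": 0, "wx": 0, "wy": 0, "wz": 0, "gripper": 80},
    {"dx": 0, "dy": -1, "dz": 0, "wx": 0, "wy": 0, "wz": 0, "gripper": 80},
    {"dx": 0, "dy": -1, "dz": 0, "wx": 0, "wy": 0, "wz": 0, "gripper": 80},
    {"dx": 0, "dy": -1, "dz": 0, "wx": 0, "wy": 0, "wz": 0, "gripper": 80},
    {"dx": 0, "dy": -1, "dz": 0, "wx": 0, "wy": 0, "wz": 0, "gripper": 80},
    {"dx": 0, "dy": -1, "dz": 0, "wx": 0, "wy": 0, "wz": 0, "gripper": 80},
    {"dx": 0, "dy": -1, "dz": 0, "wx": 0, "wy": 0, "wz": 0, "gripper": 80},
    {"dx": 0, "dy": -1, "dz": 0, "wx": 0, "wy": 0, "wz": 0, "gripper": 80},
    {"dx": 0, "dy": -1, "dz": 0, "wx": 0, "wy": 0, "wz": 0, "gripper": 80},
    {"dx": 0, "dy": 0, "dz": 0, "wx": 0, "wy": 0, "wz": 0, "gripper": 80},
  ],
)

```text
time: 30.57
tool_pos: [0.4479, 0.3028, 0.27]
ee_rot: [-3.14, -0.0, 1.607]
wrist_force: [0.3, -0.0, 0.1]
width: 0.0646
finger_force: 0.0
```

```bash
python3 - <<'E'
from fit import *
crop("top","t6",140,150,265,195,3)
print(robot.get_obs()["tool_pos"])
E
```

```text
[0.44959483 0.30278314 0.27005558]
```

View pics/t6.png

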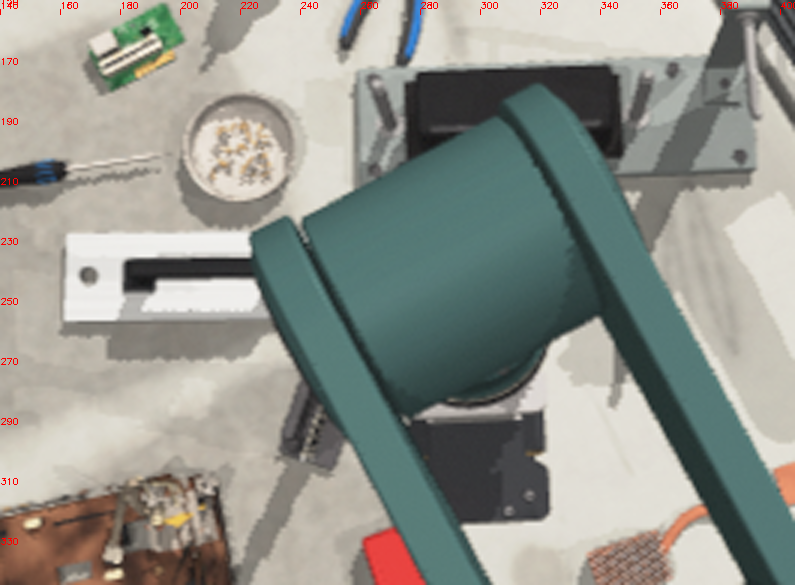

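```bash
python3 - <<'E'
from fit import *
for y in(.4874,.489): print([px("top",(.5264,y+s,.008)).round(1) for s in(.085,-.085)])
print(ray("top",169.7,241.7,.008),ray("top",253,241.5,.008))
E
```

```text
[array([169.7, 241.4]), array([253.5, 240.6])]
[array([168.9, 241.4]), array([252.7, 240.7])]
[0.5258098  0.57240167 0.008     ] [0.52465156 0.40337308 0.008     ]
```

Request:
carry_out(
  deltas=[
    {"dx": 0.909, "dy": 0.415, "dz": 0, "wx": 0, "wy": 0, "wz": 0, "gripper": 100},
    {"dx": 0.909, "dy": 0.415, "dz": 0, "wx": 0, "wy": 0, "wz": 0, "gripper": 120},
    {"dx": 0.909, "dy": 0.415, "dz": 0, "wx": 0, "wy": 0, "wz": 0, "gripper": 120},
    {"dx": 0.909, "dy": 0.415, "dz": 0, "wx": 0, "wy": 0, "wz": 0, "gripper": 120},
    {"dx": 0.909, "dy": 0.415, "dz": 0, "wx": 0, "wy": 0, "wz": 0, "gripper": 120},
    {"dx": 0.909, "dy": 0.415, "dz": 0, "wx": 0, "wy": 0, "wz": 0, "gripper": 120},
    {"dx": 0.909, "dy": 0.415, "dz": 0, "wx": 0, "wy": 0, "wz": 0, "gripper": 120},
    {"dx": 0.909, "dy": 0.415, "dz": 0, "wx": 0, "wy": 0, "wz": 0, "gripper": 120},
    {"dx": 0.909, "dy": 0.415, "dz": 0, "wx": 0, "wy": 0, "wz": 0, "gripper": 120},
    {"dx": 0.909, "dy": 0.415, "dz": 0, "wx": 0, "wy": 0, "wz": 0, "gripper": 120},
    {"dx": 0, "dy": 0, "dz": 0, "wx": 0, "wy": 0, "wz": 0.28, "gripper": 120},
    {"dx": 0, "dy": 0, "dz": 0, "wx": 0, "wy": 0, "wz": 0, "gripper": 120},
    {"dx": 0, "dy": 0, "dz": 0, "wx": 0, "wy": 0, "wz": 0, "gripper": 120},
  ],
)

```text
time: 31.7
tool_pos: [0.5283, 0.4872, 0.2685]
ee_rot: [-3.141, 0.001, 1.572]
wrist_force: [0.5, -0.8, -0.2]
width: 0.0497
finger_force: 0.0
```

```bash
python3 - <<'E'
from fit import *
im=np.hstack([eyes.snapshot("side")[180:400,130:350,::-1],eyes.snapshot("top")[120:340,140:360,::-1]])
cv2.imwrite("pics/c7.png",cv2.resize(im,(800,400)))
print(robot.get_obs()["tool_pos"])
E
```

```text
[0.52791969 0.48676135 0.26938332]
```

View pics/c7.png

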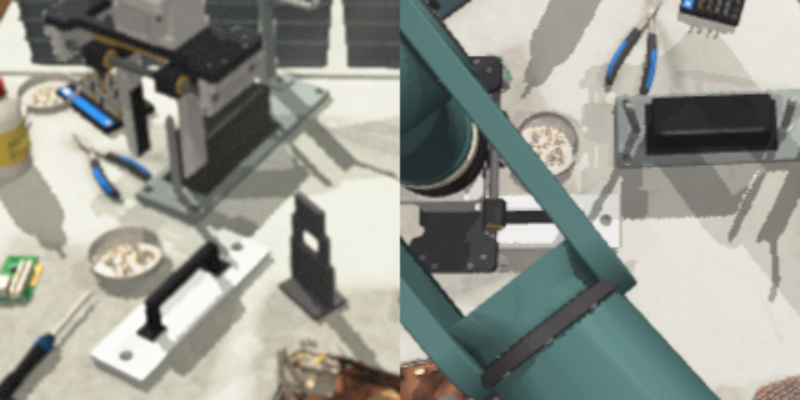

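Request:
carry_out(
  deltas=[
    {"dx": 0.03, "dy": -0.07, "dz": 1, "wx": 0, "wy": 0, "wz": 0, "gripper": 120},
    {"dx": 0, "dy": 0, "dz": 1, "wx": 0, "wy": 0, "wz": 0, "gripper": 120},
    {"dx": 0, "dy": 0, "dz": 1, "wx": 0, "wy": 0, "wz": 0, "gripper": 120},
    {"dx": 0, "dy": 0, "dz": 1, "wx": 0, "wy": 0, "wz": 0, "gripper": 120},
    {"dx": 0, "dy": 0, "dz": 1, "wx": 0, "wy": 0, "wz": 0, "gripper": 120},
    {"dx": 0, "dy": 0, "dz": 1, "wx": 0, "wy": 0, "wz": 0, "gripper": 120},
    {"dx": 0, "dy": 0, "dz": 0.9, "wx": 0, "wy": 0, "wz": 0, "gripper": 120},
    {"dx": 0, "dy": 0, "dz": 0.5, "wx": 0, "wy": 0, "wz": 0, "gripper": 120},
    {"dx": 0, "dy": 0, "dz": 0.1, "wx": 0, "wy": 0, "wz": 0, "gripper": 160},
    {"dx": 0, "dy": 0, "dz": 0, "wx": 0, "wy": 0, "wz": 0, "gripper": 200},
    {"dx": 0, "dy": 0, "dz": 0, "wx": 0, "wy": 0, "wz": 0, "gripper": 215},
  ],
)

```text
time: 32.72
tool_pos: [0.5266, 0.488, 0.121]
ee_rot: [3.14, -0.001, 1.572]
wrist_force: [0.3, -0.3, 0.2]
width: 0.0332
finger_force: 0.0
```

Request:
carry_out(
  deltas=[
    {"dx": 0, "dy": 0, "dz": 0, "wx": 0, "wy": 0, "wz": 0, "gripper": 255},
    {"dx": 0, "dy": 0, "dz": 0, "wx": 0, "wy": 0, "wz": 0, "gripper": 255},
    {"dx": 0, "dy": 0, "dz": 0, "wx": 0, "wy": 0, "wz": 0, "gripper": 255},
  ],
)

```text
time: 32.97
tool_pos: [0.5265, 0.4882, 0.1209]
ee_rot: [3.14, -0.001, 1.572]
wrist_force: [1.2, 0.7, 4.2]
width: 0.0139
finger_force: 30.1
```

Request:
carry_out(
  deltas=[
    {"dx": 0, "dy": 0, "dz": -0.4, "wx": 0, "wy": 0, "wz": 0, "gripper": 255},
    {"dx": 0, "dy": 0, "dz": -0.8, "wx": 0, "wy": 0, "wz": 0, "gripper": 255},
    {"dx": 0, "dy": 0, "dz": -0.9, "wx": 0, "wy": 0, "wz": 0, "gripper": 255},
    {"dx": 0, "dy": 0, "dz": -0.9, "wx": 0, "wy": 0, "wz": 0, "gripper": 255},
    {"dx": 0, "dy": 0, "dz": -0.9, "wx": 0, "wy": 0, "wz": 0, "gripper": 255},
    {"dx": 0, "dy": 0, "dz": -0.9, "wx": 0, "wy": 0, "wz": 0, "gripper": 255},
    {"dx": 0, "dy": 0, "dz": -0.9, "wx": 0, "wy": 0, "wz": 0, "gripper": 255},
    {"dx": 0, "dy": 0, "dz": -0.9, "wx": 0, "wy": 0, "wz": 0, "gripper": 255},
    {"dx": 0, "dy": 0, "dz": -0.9, "wx": 0, "wy": 0, "wz": 0, "gripper": 255},
    {"dx": 0, "dy": 0, "dz": -0.8, "wx": 0, "wy": 0, "wz": 0, "gripper": 255},
    {"dx": 0, "dy": 0, "dz": -0.4, "wx": 0, "wy": 0, "wz": 0, "gripper": 255},
  ],
)

```text
time: 33.88
tool_pos: [0.5261, 0.488, 0.2962]
ee_rot: [3.139, -0.002, 1.572]
wrist_force: [-0.0, 0.0, -2.4]
width: 0.0134
finger_force: 30.0
```

Request:
carry_out(
  deltas=[
    {"dx": -0.4, "dy": 0.2, "dz": 0, "wx": 0, "wy": 0, "wz": 0, "gripper": 255},
    {"dx": -0.7873, "dy": 0.4027, "dz": 0, "wx": 0, "wy": 0, "wz": 0, "gripper": 255},
    {"dx": -0.7873, "dy": 0.4027, "dz": 0, "wx": 0, "wy": 0, "wz": 0, "gripper": 255},
    {"dx": -0.7873, "dy": 0.4027, "dz": 0, "wx": 0, "wy": 0, "wz": 0, "gripper": 255},
    {"dx": -0.7873, "dy": 0.4027, "dz": 0, "wx": 0, "wy": 0, "wz": 0, "gripper": 255},
    {"dx": -0.7873, "dy": 0.4027, "dz": 0, "wx": 0, "wy": 0, "wz": 0, "gripper": 255},
    {"dx": -0.7873, "dy": 0.4027, "dz": 0, "wx": 0, "wy": 0, "wz": 0, "gripper": 255},
    {"dx": -0.7873, "dy": 0.4027, "dz": 0, "wx": 0, "wy": 0, "wz": 0, "gripper": 255},
    {"dx": -0.7873, "dy": 0.4027, "dz": 0, "wx": 0, "wy": 0, "wz": 0, "gripper": 255},
    {"dx": -0.7873, "dy": 0.4027, "dz": 0, "wx": 0, "wy": 0, "wz": 0, "gripper": 255},
    {"dx": -0.7873, "dy": 0.4027, "dz": 0, "wx": 0, "wy": 0, "wz": 0, "gripper": 255},
    {"dx": -0.7873, "dy": 0.4027, "dz": 0, "wx": 0, "wy": 0, "wz": 0, "gripper": 255},
    {"dx": -0.7873, "dy": 0.4027, "dz": 0, "wx": 0, "wy": 0, "wz": 0, "gripper": 255},
    {"dx": -0.39, "dy": 0.2, "dz": 0, "wx": 0, "wy": 0, "wz": 0, "gripper": 255},
    {"dx": 0, "dy": 0, "dz": 0, "wx": 0, "wy": 0, "wz": -0.28, "gripper": 255},
    {"dx": 0, "dy": 0, "dz": 0, "wx": 0, "wy": 0, "wz": 0, "gripper": 255},
    {"dx": 0, "dy": 0, "dz": 0, "wx": 0, "wy": 0, "wz": 0, "gripper": 255},
    {"dx": 0, "dy": 0, "dz": 0, "wx": 0, "wy": 0, "wz": 0, "gripper": 255},
  ],
)

```text
time: 35.38
tool_pos: [0.6307, 0.2829, 0.293]
ee_rot: [-3.141, 0.0, 1.605]
wrist_force: [-0.4, -0.6, -3.4]
width: 0.0135
finger_force: 30.0
```

Request:
carry_out(
  deltas=[
    {"dx": 0.03, "dy": 0.03, "dz": 0.5, "wx": 0, "wy": 0, "wz": 0, "gripper": 255},
    {"dx": 0, "dy": 0, "dz": 0.8, "wx": 0, "wy": 0, "wz": 0, "gripper": 255},
    {"dx": 0, "dy": 0, "dz": 0.6, "wx": 0, "wy": 0, "wz": 0, "gripper": 255},
    {"dx": 0, "dy": 0, "dz": 0.4, "wx": 0, "wy": 0, "wz": 0, "gripper": 255},
    {"dx": 0, "dy": 0, "dz": 0.2, "wx": 0, "wy": 0, "wz": 0, "gripper": 255},
    {"dx": 0, "dy": 0, "dz": 0, "wx": 0, "wy": 0, "wz": 0, "gripper": 255},
    {"dx": 0, "dy": 0, "dz": 0, "wx": 0, "wy": 0, "wz": 0, "gripper": 255},
  ],
)

```text
time: 35.97
tool_pos: [0.6314, 0.2839, 0.2434]
ee_rot: [-3.142, 0.0, 1.605]
wrist_force: [-0.1, 0.0, -2.4]
width: 0.0137
finger_force: 30.0
```

```bash
python3 - <<'E'
from fit import *
crop("side","s8",180,130,150,150,4)
o=robot.get_obs(); print(o["tool_pos"],o["ee_rot"])
E
```

```text
[0.63161514 0.28394824 0.24417778] [ 3.14037969e+00 -2.75389001e-04  1.60536013e+00]
```

View pics/s8.png

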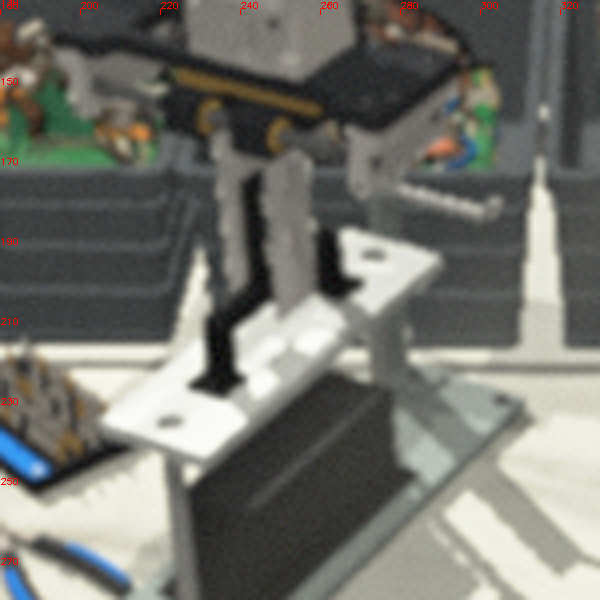

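Request:
carry_out(
  deltas=[
    {"dx": 0, "dy": 0, "dz": 0.25, "wx": 0, "wy": 0, "wz": 0, "gripper": 255},
    {"dx": 0, "dy": 0, "dz": 0.25, "wx": 0, "wy": 0, "wz": 0, "gripper": 255},
    {"dx": 0, "dy": 0, "dz": 0.25, "wx": 0, "wy": 0, "wz": 0, "gripper": 255},
    {"dx": 0, "dy": 0, "dz": 0, "wx": 0, "wy": 0, "wz": 0, "gripper": 255},
  ],
)

```text
time: 36.35
tool_pos: [0.6314, 0.2837, 0.2269]
ee_rot: [-3.141, 0.0, 1.605]
wrist_force: [1.9, 0.6, -3.7]
width: 0.014
finger_force: 30.0
```

Request:
carry_out(
  deltas=[
    {"dx": 0, "dy": 0, "dz": 0.25, "wx": 0, "wy": 0, "wz": 0, "gripper": 255},
    {"dx": 0, "dy": 0, "dz": 0.25, "wx": 0, "wy": 0, "wz": 0, "gripper": 255},
    {"dx": 0, "dy": 0, "dz": 0.25, "wx": 0, "wy": 0, "wz": 0, "gripper": 255},
    {"dx": 0, "dy": 0, "dz": 0.25, "wx": 0, "wy": 0, "wz": 0, "gripper": 255},
    {"dx": 0, "dy": 0, "dz": 0, "wx": 0, "wy": 0, "wz": 0, "gripper": 255},
  ],
)

```text
time: 36.77
tool_pos: [0.6315, 0.2837, 0.2069]
ee_rot: [-3.141, 0.0, 1.605]
wrist_force: [1.7, 0.4, -4.1]
width: 0.0137
finger_force: 30.0
```

Request:
carry_out(
  deltas=[
    {"dx": 0, "dy": 0, "dz": 0.25, "wx": 0, "wy": 0, "wz": 0, "gripper": 255},
    {"dx": 0, "dy": 0, "dz": 0.25, "wx": 0, "wy": 0, "wz": 0, "gripper": 255},
    {"dx": 0, "dy": 0, "dz": 0.15, "wx": 0, "wy": 0, "wz": 0, "gripper": 255},
    {"dx": 0, "dy": 0, "dz": 0.1, "wx": 0, "wy": 0, "wz": 0, "gripper": 255},
    {"dx": 0, "dy": 0, "dz": 0.05, "wx": 0, "wy": 0, "wz": 0, "gripper": 255},
    {"dx": 0, "dy": 0, "dz": 0, "wx": 0, "wy": 0, "wz": 0, "gripper": 255},
  ],
)

```text
time: 37.27
tool_pos: [0.6315, 0.2837, 0.1922]
ee_rot: [3.142, 0.0, 1.605]
wrist_force: [2.2, 0.4, -4.6]
width: 0.0137
finger_force: 30.0
```

Request:
carry_out(
  deltas=[
    {"dx": 0, "dy": 0, "dz": 0.08, "wx": 0, "wy": 0, "wz": 0, "gripper": 255},
    {"dx": 0, "dy": 0, "dz": 0.03, "wx": 0, "wy": 0, "wz": 0, "gripper": 255},
    {"dx": 0, "dy": 0, "dz": 0, "wx": 0, "wy": 0, "wz": 0, "gripper": 255},
  ],
)

```text
time: 37.52
tool_pos: [0.6315, 0.2838, 0.1903]
ee_rot: [3.141, -0.0, 1.605]
wrist_force: [1.8, 1.0, -2.0]
width: 0.0142
finger_force: 30.0
```

Request:
carry_out(
  deltas=[
    {"dx": 0, "dy": 0, "dz": 0.02, "wx": 0, "wy": 0, "wz": 0, "gripper": 255},
    {"dx": 0, "dy": 0, "dz": 0, "wx": 0, "wy": 0, "wz": 0, "gripper": 180},
    {"dx": 0, "dy": 0, "dz": 0, "wx": 0, "wy": 0, "wz": 0, "gripper": 150},
    {"dx": 0, "dy": 0, "dz": 0, "wx": 0, "wy": 0, "wz": 0, "gripper": 130},
    {"dx": 0, "dy": 0, "dz": -0.5, "wx": 0, "wy": 0, "wz": 0, "gripper": 120},
    {"dx": 0, "dy": 0, "dz": -0.9, "wx": 0, "wy": 0, "wz": 0, "gripper": 120},
    {"dx": 0, "dy": 0, "dz": -0.9, "wx": 0, "wy": 0, "wz": 0, "gripper": 120},
    {"dx": 0, "dy": 0, "dz": -0.9, "wx": 0, "wy": 0, "wz": 0, "gripper": 120},
    {"dx": 0, "dy": 0, "dz": -0.9, "wx": 0, "wy": 0, "wz": 0, "gripper": 120},
    {"dx": 0, "dy": 0, "dz": -0.9, "wx": 0, "wy": 0, "wz": 0, "gripper": 120},
    {"dx": 0, "dy": 0, "dz": -0.5, "wx": 0, "wy": 0, "wz": 0, "gripper": 120},
  ],
)

```text
time: 38.43
tool_pos: [0.6317, 0.284, 0.3041]
ee_rot: [3.137, -0.002, 1.605]
wrist_force: [0.5, 0.2, 0.9]
width: 0.05
finger_force: 0.0
```

```bash
python3 - <<'E'
from fit import *
im=np.vstack([eyes.snapshot("side")[190:310,190:350,::-1],eyes.snapshot("side")[270:390,250:410,::-1]])
im=np.hstack([im,eyes.snapshot("top")[230:350,190:350,::-1].repeat(1,0) if 0 else np.vstack([eyes.snapshot("top")[250:330,200:306,::-1]]*3)[:240]])
cv2.imwrite("pics/c9.png",cv2.resize(im,None,fx=2.5,fy=2.5,interpolation=cv2.INTER_CUBIC))
print(im.shape,robot.get_obs()["tool_pos"])
E
```

```text
(240, 266, 3) [0.63160798 0.28389061 0.30153394]
```

View pics/c9.png

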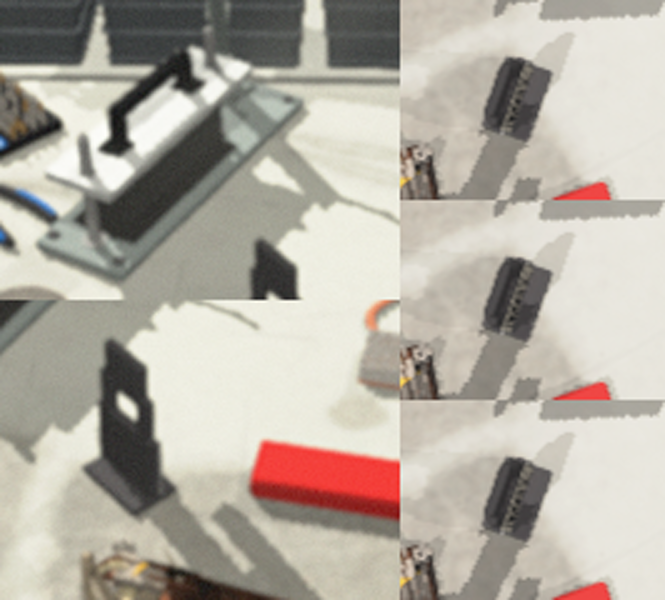

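```bash
python3 - <<'E'
from fit import *
S=[("side",(.02,-.03,.003),(283.4,337.8)),("side",(.02,.03,0),(304.5,356)),("side",(-.02,.03,.003),(320.3,345)),("side",(.004,-.02,.117),(292.7,286)),("side",(.004,.02,.117),(307.8,296))]
P=[("top",(-.02,-.03,.003),(261.2,277.2)),("top",(-.02,.03,.0),(253.2,306)),("top",(.02,.03,.0),(233.8,301.2))]
for o in(S,P,S+P): print(*fit(o,np.array([.426,.412,1.27])))
q=fit(S+P,np.array([.426,.412,1.27]))[0]
for X in [(0,-.02,.117),(0,.02,.117)]: print(px("top",T(q,X)),px("side",T(q,X)))
# dark mask of tag in top
im=eyes.snapshot("top")[260:315,225:275].max(2); print("\n".join("".join("#" if v<75 else "+" if v<110 else "." for v in r) for r in im[::1]))
f=(.6317,.2836,.030); print("hook", T(f,(-.005,-.147,0)),T(f,(-.075,-.147,0)))
E
```

```text
[0.42584635 0.41290763 1.25989983] [[-0.4 -1.1]
 [ 0.1  0.6]
 [ 2.  -0.6]
 [-1.  -0.5]
 [-0.7  1.3]]
[0.42827433 0.41427382 1.30314638] [[-0.2  0. ]
 [-0.1  0.1]
 [ 0.2 -0.1]]
[0.4267516  0.41324689 1.28450449] [[-1.1 -0.8]
 [ 0.1  0.5]
 [ 1.6 -1. ]
 [-1.7 -0.4]
 [-1.   1.1]
 [ 0.6  1. ]
 [ 0.1  1. ]
 [ 0.5  0.4]]
[243.25892413 275.44610339] [292.82153623 284.59269171]
[236.71001443 296.83853978] [308.61057336 296.06879872]
..................................................
..................................................
..................................................
..................................................
..................................................
..................................................
..................................................
..................................................
..................................................
..................................................
..................................................
..................................................
..................................................
.........
[... 1507 characters left out ...]
.............
.................++++++++++.......................
...................++++++++.......................
.....................+++++........................
..................................................
..................................................
..................................................
..................................................
..................................................
..................................................
..................................................
..................................................
..................................................
hook [0.63111159 0.13651617 0.        ] [0.56114309 0.13441648 0.        ]
```

Request:
carry_out(
  deltas=[
    {"dx": 0.683, "dy": -0.999, "dz": 0, "wx": 0, "wy": 0, "wz": 0, "gripper": 120},
    {"dx": 0.683, "dy": -0.999, "dz": 0, "wx": 0, "wy": 0, "wz": 0, "gripper": 120},
    {"dx": 0.683, "dy": -0.999, "dz": 0, "wx": 0, "wy": 0, "wz": 0, "gripper": 120},
    {"dx": 0.683, "dy": -0.999, "dz": 0, "wx": 0, "wy": 0, "wz": 0, "gripper": 120},
    {"dx": 0.683, "dy": -0.999, "dz": 0, "wx": 0, "wy": 0, "wz": 0, "gripper": 120},
    {"dx": 0.683, "dy": -0.999, "dz": 0, "wx": 0, "wy": 0, "wz": 0, "gripper": 120},
    {"dx": 0.683, "dy": -0.999, "dz": 0, "wx": 0, "wy": 0, "wz": 0, "gripper": 120},
    {"dx": 0.683, "dy": -0.999, "dz": 0, "wx": 0, "wy": 0, "wz": 0, "gripper": 120},
    {"dx": 0.683, "dy": -0.999, "dz": 0, "wx": 0, "wy": 0, "wz": 0, "gripper": 120},
    {"dx": 0.683, "dy": -0.999, "dz": 0, "wx": 0, "wy": 0, "wz": 0, "gripper": 120},
  ],
)

```text
time: 39.47
tool_pos: [0.4255, 0.4135, 0.2976]
ee_rot: [-3.139, 0.002, 1.605]
wrist_force: [-0.4, 0.1, 0.2]
width: 0.0497
finger_force: 0.0
```

Request:
carry_out(
  deltas=[
    {"dx": 0, "dy": 0, "dz": 0, "wx": 0, "wy": 0, "wz": -0.95, "gripper": 120},
    {"dx": 0, "dy": 0, "dz": 0, "wx": 0, "wy": 0, "wz": -0.95, "gripper": 120},
    {"dx": 0, "dy": 0, "dz": 0, "wx": 0, "wy": 0, "wz": -0.95, "gripper": 120},
    {"dx": 0, "dy": 0, "dz": 0, "wx": 0, "wy": 0, "wz": -0.95, "gripper": 120},
    {"dx": 0, "dy": 0, "dz": 0, "wx": 0, "wy": 0, "wz": -0.95, "gripper": 120},
    {"dx": 0, "dy": 0, "dz": 0, "wx": 0, "wy": 0, "wz": -0.95, "gripper": 120},
    {"dx": 0, "dy": 0, "dz": 0, "wx": 0, "wy": 0, "wz": -0.95, "gripper": 120},
    {"dx": 0, "dy": 0, "dz": 0, "wx": 0, "wy": 0, "wz": -0.95, "gripper": 120},
    {"dx": 0, "dy": 0, "dz": 0, "wx": 0, "wy": 0, "wz": -0.95, "gripper": 120},
    {"dx": 0, "dy": 0, "dz": 0, "wx": 0, "wy": 0, "wz": -0.95, "gripper": 120},
    {"dx": 0, "dy": 0, "dz": 0, "wx": 0, "wy": 0, "wz": -0.95, "gripper": 120},
    {"dx": 0, "dy": 0, "dz": 0, "wx": 0, "wy": 0, "wz": 0, "gripper": 120},
    {"dx": 0, "dy": 0, "dz": 0, "wx": 0, "wy": 0, "wz": 0, "gripper": 120},
    {"dx": 0, "dy": 0, "dz": 0, "wx": 0, "wy": 0, "wz": 0, "gripper": 120},
  ],
)

```text
time: 40.63
tool_pos: [0.4268, 0.4133, 0.2987]
ee_rot: [-3.14, -0.001, 2.857]
wrist_force: [0.9, -0.5, -1.0]
width: 0.0498
finger_force: 0.0
```

Request:
carry_out(
  deltas=[
    {"dx": 0, "dy": 0, "dz": 0.9, "wx": 0, "wy": 0, "wz": 0, "gripper": 130},
    {"dx": 0, "dy": 0, "dz": 0.9, "wx": 0, "wy": 0, "wz": 0, "gripper": 130},
    {"dx": 0, "dy": 0, "dz": 0.9, "wx": 0, "wy": 0, "wz": 0, "gripper": 130},
    {"dx": 0, "dy": 0, "dz": 0.9, "wx": 0, "wy": 0, "wz": 0, "gripper": 130},
    {"dx": 0, "dy": 0, "dz": 0.9, "wx": 0, "wy": 0, "wz": 0, "gripper": 130},
    {"dx": 0, "dy": 0, "dz": 0.6, "wx": 0, "wy": 0, "wz": 0, "gripper": 130},
    {"dx": 0, "dy": 0, "dz": 0.25, "wx": 0, "wy": 0, "wz": 0, "gripper": 130},
    {"dx": 0, "dy": 0, "dz": 0, "wx": 0, "wy": 0, "wz": 0, "gripper": 180},
    {"dx": 0, "dy": 0, "dz": 0, "wx": 0, "wy": 0, "wz": 0, "gripper": 205},
    {"dx": 0, "dy": 0, "dz": 0, "wx": 0, "wy": 0, "wz": 0, "gripper": 215},
    {"dx": 0, "dy": 0, "dz": 0, "wx": 0, "wy": 0, "wz": 0, "gripper": 225},
    {"dx": 0, "dy": 0, "dz": 0, "wx": 0, "wy": 0, "wz": 0, "gripper": 230},
  ],
)

```text
time: 41.63
tool_pos: [0.4274, 0.4137, 0.1941]
ee_rot: [3.14, 0.001, 2.859]
wrist_force: [0.6, -0.4, -0.4]
width: 0.0161
finger_force: 0.0
```

Request:
carry_out(
  deltas=[
    {"dx": 0, "dy": 0, "dz": 0, "wx": 0, "wy": 0, "wz": 0, "gripper": 235},
    {"dx": 0, "dy": 0, "dz": 0, "wx": 0, "wy": 0, "wz": 0, "gripper": 255},
    {"dx": 0, "dy": 0, "dz": 0, "wx": 0, "wy": 0, "wz": 0, "gripper": 255},
    {"dx": 0, "dy": 0, "dz": 0, "wx": 0, "wy": 0, "wz": 0, "gripper": 255},
  ],
)

```text
time: 41.97
tool_pos: [0.4271, 0.4136, 0.1935]
ee_rot: [3.141, 0.001, 2.859]
wrist_force: [0.4, 0.2, 2.9]
width: 0.0075
finger_force: 30.0
```

Request:
carry_out(
  deltas=[
    {"dx": 0, "dy": 0, "dz": -0.4, "wx": 0, "wy": 0, "wz": 0, "gripper": 255},
    {"dx": 0, "dy": 0, "dz": -0.8, "wx": 0, "wy": 0, "wz": 0, "gripper": 255},
    {"dx": 0, "dy": 0, "dz": -0.9, "wx": 0, "wy": 0, "wz": 0, "gripper": 255},
    {"dx": 0, "dy": 0, "dz": -0.9, "wx": 0, "wy": 0, "wz": 0, "gripper": 255},
    {"dx": 0, "dy": 0, "dz": -0.9, "wx": 0, "wy": 0, "wz": 0, "gripper": 255},
    {"dx": 0, "dy": 0, "dz": -0.9, "wx": 0, "wy": 0, "wz": 0, "gripper": 255},
    {"dx": 0, "dy": 0, "dz": -0.9, "wx": 0, "wy": 0, "wz": 0, "gripper": 255},
    {"dx": 0, "dy": 0, "dz": -0.6, "wx": 0, "wy": 0, "wz": 0.3, "gripper": 255},
    {"dx": 0, "dy": 0, "dz": 0, "wx": 0, "wy": 0, "wz": 0.9, "gripper": 255},
    {"dx": 0, "dy": 0, "dz": 0, "wx": 0, "wy": 0, "wz": 0.9, "gripper": 255},
    {"dx": 0, "dy": 0, "dz": 0, "wx": 0, "wy": 0, "wz": 0.9, "gripper": 255},
    {"dx": 0, "dy": 0, "dz": 0, "wx": 0, "wy": 0, "wz": 0.9, "gripper": 255},
    {"dx": 0, "dy": 0, "dz": 0, "wx": 0, "wy": 0, "wz": 0.9, "gripper": 255},
    {"dx": 0, "dy": 0, "dz": 0, "wx": 0, "wy": 0, "wz": 0.9, "gripper": 255},
    {"dx": 0, "dy": 0, "dz": 0, "wx": 0, "wy": 0, "wz": 0.9, "gripper": 255},
    {"dx": 0, "dy": 0, "dz": 0, "wx": 0, "wy": 0, "wz": 0.9, "gripper": 255},
    {"dx": 0, "dy": 0, "dz": 0, "wx": 0, "wy": 0, "wz": 0.9, "gripper": 255},
    {"dx": 0, "dy": 0, "dz": 0, "wx": 0, "wy": 0, "wz": 0.9, "gripper": 255},
    {"dx": 0, "dy": 0, "dz": 0, "wx": 0, "wy": 0, "wz": 0.9, "gripper": 255},
    {"dx": 0, "dy": 0, "dz": 0, "wx": 0, "wy": 0, "wz": 0.28, "gripper": 255},
  ],
)

```text
time: 43.63
tool_pos: [0.4269, 0.4132, 0.3184]
ee_rot: [-3.141, 0.001, 1.597]
wrist_force: [-0.3, -0.1, -1.3]
width: 0.0076
finger_force: 30.0
```

Request:
carry_out(
  deltas=[
    {"dx": -0.5, "dy": 0.2, "dz": 0, "wx": 0, "wy": 0, "wz": 0, "gripper": 255},
    {"dx": -0.944, "dy": 0.418, "dz": 0, "wx": 0, "wy": 0, "wz": 0, "gripper": 255},
    {"dx": -0.944, "dy": 0.418, "dz": 0, "wx": 0, "wy": 0, "wz": 0, "gripper": 255},
    {"dx": -0.944, "dy": 0.418, "dz": 0, "wx": 0, "wy": 0, "wz": 0, "gripper": 255},
    {"dx": -0.944, "dy": 0.418, "dz": 0, "wx": 0, "wy": 0, "wz": 0, "gripper": 255},
    {"dx": -0.944, "dy": 0.418, "dz": 0, "wx": 0, "wy": 0, "wz": 0, "gripper": 255},
    {"dx": -0.944, "dy": 0.418, "dz": 0, "wx": 0, "wy": 0, "wz": 0, "gripper": 255},
    {"dx": -0.944, "dy": 0.418, "dz": 0, "wx": 0, "wy": 0, "wz": 0, "gripper": 255},
    {"dx": -0.944, "dy": 0.418, "dz": 0, "wx": 0, "wy": 0, "wz": 0, "gripper": 255},
    {"dx": -0.944, "dy": 0.418, "dz": 0, "wx": 0, "wy": 0, "wz": 0, "gripper": 255},
    {"dx": -0.944, "dy": 0.418, "dz": 0, "wx": 0, "wy": 0, "wz": 0, "gripper": 255},
    {"dx": -0.944, "dy": 0.418, "dz": 0, "wx": 0, "wy": 0, "wz": 0, "gripper": 255},
    {"dx": -0.944, "dy": 0.418, "dz": 0, "wx": 0, "wy": 0, "wz": 0, "gripper": 255},
    {"dx": -0.944, "dy": 0.418, "dz": 0, "wx": 0, "wy": 0, "wz": 0, "gripper": 255},
    {"dx": -0.944, "dy": 0.418, "dz": 0, "wx": 0, "wy": 0, "wz": 0, "gripper": 255},
    {"dx": -0.4, "dy": 0.2, "dz": 0, "wx": 0, "wy": 0, "wz": 0, "gripper": 255},
    {"dx": 0, "dy": 0, "dz": 0, "wx": 0, "wy": 0, "wz": 0, "gripper": 255},
    {"dx": 0, "dy": 0, "dz": 0, "wx": 0, "wy": 0, "wz": 0, "gripper": 255},
    {"dx": 0, "dy": 0, "dz": 0, "wx": 0, "wy": 0, "wz": 0, "gripper": 255},
  ],
)

```text
time: 45.22
tool_pos: [0.5603, 0.1358, 0.3188]
ee_rot: [-3.141, -0.001, 1.603]
wrist_force: [-0.1, 0.2, -1.8]
width: 0.008
finger_force: 30.0
```

Request:
carry_out(
  deltas=[
    {"dx": 0, "dy": 0, "dz": 0.5, "wx": 0, "wy": 0, "wz": 0, "gripper": 255},
    {"dx": 0, "dy": 0, "dz": 0.9, "wx": 0, "wy": 0, "wz": 0, "gripper": 255},
    {"dx": 0, "dy": 0, "dz": 0.9, "wx": 0, "wy": 0, "wz": 0, "gripper": 255},
    {"dx": 0, "dy": 0, "dz": 0.6, "wx": 0, "wy": 0, "wz": 0, "gripper": 255},
    {"dx": 0, "dy": 0, "dz": 0.15, "wx": 0, "wy": 0, "wz": 0, "gripper": 255},
    {"dx": 0, "dy": 0, "dz": 0, "wx": 0, "wy": 0, "wz": 0, "gripper": 255},
    {"dx": 0, "dy": 0, "dz": 0, "wx": 0, "wy": 0, "wz": 0, "gripper": 255},
  ],
)

```text
time: 45.8
tool_pos: [0.5608, 0.1355, 0.2583]
ee_rot: [3.141, -0.0, 1.602]
wrist_force: [0.1, 0.5, -1.4]
width: 0.0076
finger_force: 30.0
```

```bash
python3 - <<'E'
from fit import *
o=robot.get_obs(); tp=o["tool_pos"]; print(tp,o["ee_rot"])
f=(tp[0],tp[1],o["ee_rot"][2]-np.pi/2); dz=tp[2]-.1935
S=eyes.snapshot("side")[:,:,::-1].copy(); x,y,w,h,s=260,130,80,120,6
im=cv2.resize(S[y:y+h,x:x+w],None,fx=5,fy=5,interpolation=cv2.INTER_CUBIC)
for P in [(0,a,b) for a in(-.014,.014) for b in(.058,.082)]+[(.0,a,.117) for a in(-.02,.02)]:
    u=(px("side",T(f,(P[0],P[1],P[2]+dz)))-[x,y]+.5)*5; cv2.circle(im,tuple(int(v) for v in u),3,(0,0,255),1)
F=(.6317,.2836,.03)
for P in [(.028,-.147,.130),(-.028,-.147,.130),(-.036,-.147,.139)]:
    u=(px("side",T(F,P))-[x,y]+.5)*5; cv2.circle(im,tuple(int(v) for v in u),3,(0,255,0),1)
t=cv2.resize(eyes.snapshot("top")[130:250,340:420,::-1],None,fx=5,fy=5,interpolation=cv2.INTER_CUBIC)
for P in [(.028,-.147,.130),(-.028,-.147,.130),(-.036,-.147,.139)]:
    u=(px("top",T(F,P))-[340,130]+.5)*5; cv2.circle(t,tuple(int(v) for v in u),3,(0,255,0),1)
cv2.imwrite("pics/c14.png",np.hstack([im,t]))
E
```

```text
[0.56076135 0.13550934 0.25829166] [ 3.14092684e+00 -3.90659970e-05  1.60233085e+00]
```

View pics/c14.png

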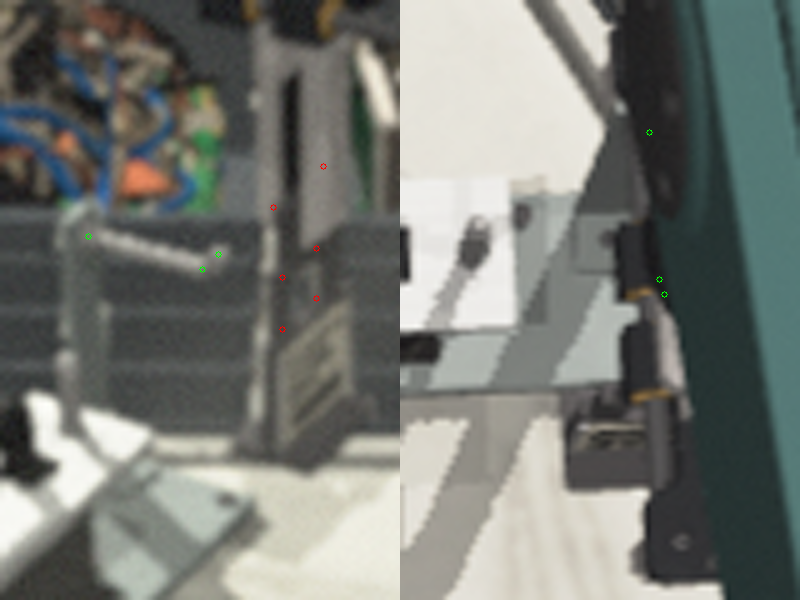

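Request:
carry_out(
  deltas=[
    {"dx": -0.05, "dy": 0.3, "dz": 0, "wx": 0, "wy": 0, "wz": 0, "gripper": 255},
    {"dx": 0, "dy": 0.3, "dz": 0, "wx": 0, "wy": 0, "wz": 0, "gripper": 255},
    {"dx": 0, "dy": 0.3, "dz": 0, "wx": 0, "wy": 0, "wz": 0, "gripper": 255},
    {"dx": 0, "dy": 0.3, "dz": 0, "wx": 0, "wy": 0, "wz": 0, "gripper": 255},
    {"dx": 0, "dy": 0.3, "dz": 0, "wx": 0, "wy": 0, "wz": 0, "gripper": 255},
    {"dx": 0, "dy": 0.3, "dz": 0, "wx": 0, "wy": 0, "wz": 0, "gripper": 255},
    {"dx": 0, "dy": 0, "dz": 0, "wx": 0, "wy": 0, "wz": 0, "gripper": 255},
  ],
)

```text
time: 46.48
tool_pos: [0.5979, 0.1351, 0.2575]
ee_rot: [3.141, 0.0, 1.601]
wrist_force: [0.4, -0.5, -1.2]
width: 0.0075
finger_force: 30.0
```

Request:
carry_out(
  deltas=[
    {"dx": 0, "dy": 0.3, "dz": 0, "wx": 0, "wy": 0, "wz": 0, "gripper": 255},
    {"dx": 0, "dy": 0.3, "dz": 0, "wx": 0, "wy": 0, "wz": 0, "gripper": 255},
    {"dx": 0, "dy": 0.3, "dz": 0, "wx": 0, "wy": 0, "wz": 0, "gripper": 255},
    {"dx": 0, "dy": 0.3, "dz": 0, "wx": 0, "wy": 0, "wz": 0, "gripper": 255},
    {"dx": 0, "dy": 0.3, "dz": 0, "wx": 0, "wy": 0, "wz": 0, "gripper": 255},
    {"dx": 0, "dy": 0.1, "dz": 0, "wx": 0, "wy": 0, "wz": 0, "gripper": 255},
    {"dx": 0, "dy": 0, "dz": 0, "wx": 0, "wy": 0, "wz": 0, "gripper": 255},
    {"dx": 0, "dy": 0, "dz": 0, "wx": 0, "wy": 0, "wz": 0, "gripper": 255},
  ],
)

```text
time: 47.15
tool_pos: [0.6287, 0.1362, 0.2577]
ee_rot: [-3.141, 0.0, 1.602]
wrist_force: [0.1, -0.7, -1.2]
width: 0.0078
finger_force: 30.0
```

Clear through. Lower to about z = 0.246.

Request:
carry_out(
  deltas=[
    {"dx": 0, "dy": 0.05, "dz": 0.2, "wx": 0, "wy": 0, "wz": 0, "gripper": 255},
    {"dx": 0, "dy": 0, "dz": 0.2, "wx": 0, "wy": 0, "wz": 0, "gripper": 255},
    {"dx": 0, "dy": 0, "dz": 0.1, "wx": 0, "wy": 0, "wz": 0, "gripper": 255},
    {"dx": 0, "dy": 0, "dz": 0, "wx": 0, "wy": 0, "wz": 0, "gripper": 255},
    {"dx": 0, "dy": 0, "dz": 0, "wx": 0, "wy": 0, "wz": 0, "gripper": 255},
  ],
)

```text
time: 47.57
tool_pos: [0.6294, 0.1362, 0.2474]
ee_rot: [-3.141, 0.0, 1.602]
wrist_force: [0.9, -0.4, -1.1]
width: 0.008
finger_force: 30.0
```

Request:
carry_out(
  deltas=[
    {"dx": 0, "dy": 0, "dz": 0.05, "wx": 0, "wy": 0, "wz": 0, "gripper": 255},
    {"dx": 0, "dy": 0, "dz": 0.05, "wx": 0, "wy": 0, "wz": 0, "gripper": 255},
    {"dx": 0, "dy": 0, "dz": 0.03, "wx": 0, "wy": 0, "wz": 0, "gripper": 255},
    {"dx": 0, "dy": 0, "dz": 0, "wx": 0, "wy": 0, "wz": 0, "gripper": 255},
    {"dx": 0, "dy": 0, "dz": 0, "wx": 0, "wy": 0, "wz": 0, "gripper": 255},
  ],
)

```text
time: 47.98
tool_pos: [0.6297, 0.1362, 0.2453]
ee_rot: [3.142, 0.0, 1.602]
wrist_force: [0.2, 0.0, -1.4]
width: 0.0078
finger_force: 30.0
```

Request:
carry_out(
  deltas=[
    {"dx": 0, "dy": 0, "dz": 0.04, "wx": 0, "wy": 0, "wz": 0, "gripper": 255},
    {"dx": 0, "dy": 0, "dz": 0.02, "wx": 0, "wy": 0, "wz": 0, "gripper": 255},
    {"dx": 0, "dy": 0, "dz": 0, "wx": 0, "wy": 0, "wz": 0, "gripper": 255},
  ],
)

```text
time: 48.23
tool_pos: [0.6298, 0.1362, 0.2448]
ee_rot: [3.141, 0.0, 1.602]
wrist_force: [-0.7, 0.7, 1.3]
width: 0.0078
finger_force: 30.0
```

Request:
carry_out(
  deltas=[
    {"dx": 0, "dy": 0, "dz": 0, "wx": 0, "wy": 0, "wz": 0, "gripper": 225},
    {"dx": 0, "dy": 0, "dz": 0, "wx": 0, "wy": 0, "wz": 0, "gripper": 210},
    {"dx": 0, "dy": 0, "dz": 0, "wx": 0, "wy": 0, "wz": 0, "gripper": 190},
    {"dx": 0, "dy": 0, "dz": 0, "wx": 0, "wy": 0, "wz": 0, "gripper": 185},
    {"dx": 0, "dy": 0, "dz": 0, "wx": 0, "wy": 0, "wz": 0, "gripper": 185},
    {"dx": 0, "dy": 0, "dz": 0, "wx": 0, "wy": 0, "wz": 0, "gripper": 185},
    {"dx": 0, "dy": 0, "dz": -0.2, "wx": 0, "wy": 0, "wz": 0, "gripper": 185},
    {"dx": 0, "dy": 0, "dz": -0.4, "wx": 0, "wy": 0, "wz": 0, "gripper": 185},
    {"dx": 0, "dy": 0, "dz": -0.6, "wx": 0, "wy": 0, "wz": 0, "gripper": 185},
    {"dx": 0, "dy": 0, "dz": -0.8, "wx": 0, "wy": 0, "wz": 0, "gripper": 185},
    {"dx": 0, "dy": 0, "dz": -0.8, "wx": 0, "wy": 0, "wz": 0, "gripper": 185},
    {"dx": 0, "dy": 0, "dz": -0.8, "wx": 0, "wy": 0, "wz": 0, "gripper": 185},
    {"dx": 0, "dy": 0, "dz": -0.8, "wx": 0, "wy": 0, "wz": 0, "gripper": 185},
  ],
)

```text
time: 49.32
tool_pos: [0.6297, 0.1362, 0.3347]
ee_rot: [3.139, -0.0, 1.602]
wrist_force: [0.2, -0.7, 0.7]
width: 0.026
finger_force: 0.0
```

Request:
carry_out(
  deltas=[
    {"dx": 0, "dy": -1, "dz": -0.3, "wx": 0, "wy": 0, "wz": 0, "gripper": 185},
    {"dx": 0, "dy": -1, "dz": -0.3, "wx": 0, "wy": 0, "wz": 0, "gripper": 185},
    {"dx": 0, "dy": -1, "dz": -0.3, "wx": 0, "wy": 0, "wz": 0, "gripper": 185},
    {"dx": 0, "dy": -1, "dz": -0.3, "wx": 0, "wy": 0, "wz": 0, "gripper": 185},
    {"dx": 0, "dy": -1, "dz": -0.3, "wx": 0, "wy": 0, "wz": 0, "gripper": 185},
    {"dx": -0.5, "dy": -1, "dz": -0.3, "wx": 0, "wy": 0, "wz": 0, "gripper": 185},
    {"dx": -0.5, "dy": -1, "dz": -0.3, "wx": 0, "wy": 0, "wz": 0, "gripper": 185},
    {"dx": -0.5, "dy": -1, "dz": -0.3, "wx": 0, "wy": 0, "wz": 0, "gripper": 185},
    {"dx": -0.5, "dy": -1, "dz": -0.3, "wx": 0, "wy": 0, "wz": 0, "gripper": 185},
    {"dx": -0.5, "dy": -1, "dz": -0.3, "wx": 0, "wy": 0, "wz": 0, "gripper": 185},
    {"dx": -1, "dy": -0.8, "dz": 0, "wx": 0, "wy": 0, "wz": 0, "gripper": 185},
    {"dx": -1, "dy": -0.8, "dz": 0, "wx": 0, "wy": 0, "wz": 0, "gripper": 185},
    {"dx": -1, "dy": -0.5, "dz": 0, "wx": 0, "wy": 0, "wz": 0, "gripper": 185},
    {"dx": -1, "dy": 0, "dz": 0, "wx": 0, "wy": 0, "wz": 0, "gripper": 185},
    {"dx": -1, "dy": 0, "dz": 0, "wx": 0, "wy": 0, "wz": 0, "gripper": 185},
    {"dx": -1, "dy": 0, "dz": 0, "wx": 0, "wy": 0, "wz": 0, "gripper": 185},
    {"dx": -1, "dy": 0, "dz": 0, "wx": 0, "wy": 0, "wz": 0, "gripper": 185},
    {"dx": -1, "dy": 0, "dz": 0, "wx": 0, "wy": 0, "wz": 0, "gripper": 185},
    {"dx": -1, "dy": 0, "dz": 0, "wx": 0, "wy": 0, "wz": 0, "gripper": 185},
    {"dx": 0, "dy": 0, "dz": 0, "wx": 0, "wy": 0, "wz": 0, "gripper": 185},
  ],
)

```text
time: 50.98
tool_pos: [0.3948, -0.1035, 0.3933]
ee_rot: [3.14, 0.002, 1.598]
wrist_force: [0.1, -0.6, -0.3]
width: 0.0256
finger_force: 0.0
```

```bash
python3 - <<'E'
from fit import *
F=(.6317,.2836,.03)
im=eyes.snapshot("top"); g=im[160:230,255:365].min(2)
print("\n".join("".join("#" if v>215 else "o" if v<70 else "." for v in r) for r in g[::2]))
print("cover corners pred (rel 255,160):",[(px("top",T(F,(a*.03,b*.1,.077)))-[255,160]).round(0).tolist() for a in(1,-1) for b in(1,-1)])
s=eyes.snapshot("side"); x,y=270,160; g=s[y:y+90,x:x+60].max(2)
print("\n".join("%3d "%(y+i)+"".join("%x"%(v//16) for v in r) for i,r in enumerate(g)))
H=T(F,(-.006,-.147,0)); q=(H[0],H[1],.03)
for P in [(0,-.014,.082),(0,.014,.082),(0,-.014,.058),(0,.014,.058),(0,-.02,.117),(0,.02,.117),(-.02,.03,0),(.02,.03,0),(-.02,-.03,0)]: print(P,px("side",T(q,(P[0],P[1],P[2]+.0515))).round(0))
E
```

```text
oooo................o.ooo.....................................................................................
ooo.................oooo......................................................................................
oo.................oooo.......................................................................................
..................ooooo..................................................................######.....#####.....
.....................................##########################################################.....######....
.....#.....##########################################################################..########.....######....
.....###########################################################..........................#...................
.....#########################..........................ooooooooooooooooooooooooo...........................o.
.....####.....................oooooooooooooooooooooooooooooooooooooooooooooooooooooooo........................
.........................ooooooooooooooooooooooooooooooooooooooooooooooooooooooooooooo...............
[... 8291 characters left out ...]
bbbba987776778899989998999999999aabcdeeeee
244 334344334579bbbbbcbcbba9877667888889889889889999999999acdeee
245 333433334569abbbcbbcbbb97767889998888988988988898999999bdeee
246 3343333344679abbbbbbbba8767899999999999999888888898999acdeee
247 33333333344568abbcbbba97678999999999999999998888899999acdeed
248 343333333433468abcbba976789999999999999999999998889999abccdd
249 3333333333334579abba976789999999999999899999999999999899aacd
(0, -0.014, 0.082) [294. 176.]
(0, 0.014, 0.082) [287. 182.]
(0, -0.014, 0.058) [295. 186.]
(0, 0.014, 0.058) [288. 192.]
(0, -0.02, 0.117) [295. 160.]
(0, 0.02, 0.117) [285. 168.]
(-0.02, 0.03, 0) [293. 222.]
(0.02, 0.03, 0) [277. 216.]
(-0.02, -0.03, 0) [307. 208.]
```

```bash
python3 -c "
from bench import robot
print(robot.close_job())"
```

```text
the job is handed in; nothing more can be done
None
```

I handed the job in at about 51 s: the three black packs are stacked squarely on the seat (only three were there), the cover rests level on top over both studs, and the tag hangs on the hook with its marked face outward. The last check was on image numbers rather than a viewed picture, because all 14 views were used; the cover and tag lined up with their expected positions there.

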